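# Make up the cheese order: full cases stacked, empties returned, bottles stood up

### The job

Make up the order on the cheese counter: the four closed wooden cases look alike but some are full and some are empty, so lift each one to feel its weight, then stack all the full ones squarely in one column in the middle of the small wooden board and lay the empty ones flat, side by side, in the steel returns tray. Pick up every fallen stoneware bottle and stand it upright on the slate, well clear of its edges. Leave everything else on the counter where it is.

Things in the scene. Friction and masses are not known exactly. Their poses are not given: they have to be found in the camera images.
- case_1: closed plain plywood cheese case, 140 (x) x 64 (y) x 60 mm high, lid fastened; origin at the centre of its underside, z up. The four look the same: an empty one weighs about 0.10 kg, a full one 0.40 to 0.45 kg, which only lifting tells. Two or three of the four are full. They start flat on the counter
- case_2: closed plain plywood cheese case, 140 (x) x 64 (y) x 60 mm high, lid fastened; origin at the centre of its underside, z up. The four look the same: an empty one weighs about 0.10 kg, a full one 0.40 to 0.45 kg, which only lifting tells. Two or three of the four are full. They start flat on the counter
- case_3: closed plain plywood cheese case, 140 (x) x 64 (y) x 60 mm high, lid fastened; origin at the centre of its underside, z up. The four look the same: an empty one weighs about 0.10 kg, a full one 0.40 to 0.45 kg, which only lifting tells. Two or three of the four are full. They start flat on the counter
- case_4: closed plain plywood cheese case, 140 (x) x 64 (y) x 60 mm high, lid fastened; origin at the centre of its underside, z up. The four look the same: an empty one weighs about 0.10 kg, a full one 0.40 to 0.45 kg, which only lifting tells. Two or three of the four are full. They start flat on the counter
- bottle_1: white square stoneware bottle with a terracotta band, about 0.35 kg, 140 mm long: body 54 x 54 mm, 110 mm long from the base, then a shoulder (8 mm), round neck (32 mm wide, 12 long), cork (24 wide, 10 long). Origin on its axis, 70 mm from either end; z runs from base to cork. It starts lying on a flat side (origin 27 mm up), cork roughly towards the robot; one or both are there
- bottle_2: white square stoneware bottle with a terracotta band, about 0.35 kg, 140 mm long: body 54 x 54 mm, 110 mm long from the base, then a shoulder (8 mm), round neck (32 mm wide, 12 long), cork (24 wide, 10 long). Origin on its axis, 70 mm from either end; z runs from base to cork. It starts lying on a flat side (origin 27 mm up), cork roughly towards the robot; one or both are there
- board: small fixed dark wooden board on the counter, 110 (x) x 170 (y) x 12 mm thick; origin at the centre of its underside, its top 12 mm above that. The order is stacked here; the long side of a case fits along its y
- tray: fixed shallow steel returns tray, 190 (x) x 220 (y) mm, floor top 6 mm above the counter, with a lip 14 mm high and 5 mm thick around it; origin at the centre of its underside. Two cases lie side by side in it, long sides along its x, 100 mm apart. Tray and slate change sides from start to start
- slate: fixed dark flat slate, 180 (x) x 210 (y) x 10 mm thick, no lip; origin at the centre of its underside, its top 10 mm above that. The bottles are to stand on it
- small_wheel: bystander: small brown cheese wheel, 96 mm across, 45 mm high, loose, standing among the cases; origin at the centre of its underside
- pot: bystander: small blue ceramic bowl, 84 mm across, 50 mm high, loose, standing among the cases; origin at the centre of its underside
Mind the look-alikes: they are no part of the job. What is shaped like the case_4 but blue is not meant. What is shaped like the bottle_1 but purple or red is not meant.

How it is judged:
By the outcome, as a careful person would: the job done as asked, in the order asked, and still so for the second after the job is handed in, with the robot touching nothing.
Of fill_1, fill_2, fill_3, fill_4 only 2 to 3 are there at a start; the rules pass over those that are not, and their reading is None.
Of bottle_1, bottle_2 only 1 to 2 are there at a start; the rules pass over those that are not, and their reading is None.
At some moment in a run one of bottle_1, bottle_2 may be knocked a few centimetres aside while the robot is not near it.
Once in a run the grip may slacken for a moment while it holds something.
It also fails if it takes over 208 s, if anything falls off the work surface, if the arm or the gripper's body presses on something with over 40 N, if the wrist force passes 120 N, or if a joint passes its speed limit or range.

### The arm

A 6-joint arm with a two-finger parallel gripper is mounted at the origin on the work surface. World frame = base frame: x ahead of the robot, y to its left, z up, the work surface at z = 0. Lengths are in m, angles in degrees, forces in N, time in s.
With the tool pointing down it reaches from about 0.3 to 0.75 m from the base axis. Payload 8.5 kg.
Tool frame: the origin (TCP) lies midway between the tips of the shut fingers; the grasp point (between the pads) lies 19 mm behind it; z points along the fingers, y is the line along which they close (so a half turn about z gives the same grasp; the last joint's range is limited). The gripper opens to 85 mm and grips with 20 to 120 N. Pads are 22 mm wide; open, the fingers measure 114 mm over their backs; the gripper's body (76 mm by 85 mm) begins 54 mm behind the grasp point. The pads swing forward as they close: fully open they stand 13 mm farther back than shut.
Start: joints at [-76.507, 21.807, 74.336, -0, 83.858, -12.336], TCP at [0.24, -0.495, 0.231] pointing down, gripper open.
Joint ranges: [-178.18, 178.18], [-50.72, 133.34], [12.68, 142.11], [-81.47, 261.47], [9.98, 163.14], [-165.26, 165.26]. Speed limits (degrees/s): [136.94, 136.94, 180, 180, 180, 180].

### API

Orientations are given as a 3x3 rotation matrix whose columns are the frame's x, y, z axes.
In Python, from rig import observe, optics, order, spotter gives the robot as it stands.
- The arm moves only by the tool move_arm, never from a script. Its argument "series" is text: rows parted by semicolons, each of 5 numbers parted by spaces: the shift along the tool's x, y, z in cm, then the turn about the tool's z in degrees, then the opening, from -1 (shut) to 1 (fully open). A call has 1 to 8 rows; each row is the pose to reach, as a shift and turn from the pose commanded when the call began, along the tool's axes at that moment; what a row does not reach only later rows make up. A row lasts 1/8 s, in which the tool goes at most 62.5 mm and 10.7 degrees, less where a joint would pass 70% of its speed; a pose out of reach is approached as far as the arm can. A call with a gripper value outside its range is refused whole. The fingers move at their own pace and stop on an object; "force" is the grip in N (left out, the last holds). Time passes only in rows, so rows that repeat a pose let the fingers close. It gives the time, the measured TCP pose, the force, the opening and the grip force at its end, in the units of the state.
- observe(): the state, without advancing time (a new reading comes with each control period).
- optics.get_image(name): name is "side" or "top" or "wrist"; returns a dict with "pixels" (400x640x3 uint8, blue, green, red), "camera_matrix" (3x3 intrinsics, pixels), "rvec" (rotation vector, rad) and "tvec" (3), from world to camera coordinates, as OpenCV has them. Camera axes: x right, y down, z forward; pixel columns grow to the right and rows downward; lengths in m; the calibration is good to about 2 mm. The wrist camera is an equidistant fisheye: a pixel r from the principal point sees the ray r / f radians off the axis. A picture is of the moment at which its call begins. There is no depth.
- order.close_job(): hands the job in; it is judged then, once.
Trained networks look in the newest picture that a camera, given by its name, has taken for a name from the list of things; names that differ only in an ending like _2 or _b are one class to them, and where a whole thing is asked for, a point or a joint stands for the part that bears it (a point fixed in the world has none). Each returns a list of dicts, best first, with "score" (0 to 1); they miss things now and then, are a little off and sometimes report something else, mostly with a low value. They report only what shows in the picture. A call takes as long as a camera call. They do not tell look-alikes from the thing itself.
- spotter.find_in(thing, camera): "point" ([x, y, z] in m, in world coordinates, good to about 4 mm: the middle of the surface that is visible of it).
- spotter.cut_out(thing, camera): "pixels" (400x640 bool, what is visible of it).
- spotter.mark_of(thing, camera): "point" ([x, y, z] in m, in world coordinates, good to about 4 mm: a listed point, or the origin of a listed thing).
The state is a dict: "time_s": time; "q": joint angles; "qvel": joint speeds; "joint_efforts": joint torques, N m; "position": TCP position; "tool_rot": TCP orientation; "ft_force": force on the tool from outside, world axes, zero at the start; "wrist_torque": the same for the moment, N m; "grip_width": finger opening in m; "gripper_force": force on a finger pad.
Only numpy, scipy, OpenCV 4.12 (cv2) and the standard library are available. Lean on these libraries where they do the work, as an engineer would, in place of code of your own. Each camera call takes 0.05 s, during which the arm holds its last target. There are 200 camera calls.

## Working session

There is one attempt and no reset: what is moved stays moved. The work goes in short steps, Python scripts to look and compute and a tool call to move; the robot and the scene stay as the last step left them, time stands still between calls to the robot, and variables do not carry over. Pictures are saved under pics/ and viewed, at most 14 in all, crops included, and the job is handed in when it is done.

Besides the shell and the picture viewer there is one more tool, called after ">>>" as a command line: name --argument value ..., lists and objects as JSON in quotes. move_arm: Moves the arm, as the interface text tells. Its arguments: {"type":"object","properties":{"series":{"type":"string"},"force":{"type":"number"}},"required":["series"]}

```bash
ls; mkdir -p pics
cat > h.py <<'E'
import numpy as np, cv2
from rig import observe, optics, order, spotter
def snap(cam, name=None):
    im=optics.get_image(cam)
    if name: cv2.imwrite('pics/'+name+'.png', im['pixels'])
    return im
def ray(im,u,v,z):
    K=np.array(im['camera_matrix']);R=cv2.Rodrigues(np.array(im['rvec'],float))[0];t=np.array(im['tvec'],float).ravel()
    d=R.T@np.array([(u-K[0,2])/K[0,0],(v-K[1,2])/K[1,1],1.]);c=-R.T@t
    return c+d*(z-c[2])/d[2]
def rect(mask,im,z):
    """top-face min-area rect in world at height z"""
    c=max(cv2.findContours(mask.astype(np.uint8),0,2)[0],key=cv2.contourArea)[:,0]
    P=np.array([ray(im,u,v,z)[:2] for u,v in c],np.float32)*1000
    return cv2.minAreaRect(P)
E
python3 - <<'E'
from h import *
im=snap('top','top0'); s=snap('side','side0')
for cam in ('top',):
  for t in ['case_1','bottle_1','board','tray','slate','small_wheel','pot']:
    for d in spotter.mark_of(t,cam): print(t,np.round(d['point'],3),round(d['score'],2))
print({k:np.round(v,3) for k,v in observe().items()})
E
```

```text
pics
case_1 [0.606 0.333 0.002] 0.87
case_1 [0.176 0.329 0.   ] 0.77
case_1 [0.415 0.067 0.   ] 0.71
case_1 [ 0.652 -0.014 -0.003] 0.48
bottle_1 [ 0.409 -0.639  0.029] 0.91
bottle_1 [ 0.632 -0.359  0.024] 0.59
board [ 0.65  -0.014  0.001] 0.83
tray [ 0.43  -0.401 -0.002] 0.92
tray [ 0.65  -0.01  -0.001] 0.69
tray [ 0.415  0.069 -0.003] 0.26
slate [ 0.419  0.401 -0.001] 0.67
slate [0.608 0.335 0.001] 0.56
slate [ 0.631 -0.363  0.026] 0.47
small_wheel [ 0.427 -0.065  0.004] 0.7
pot [0.597 0.188 0.001] 0.65
pot [ 0.415  0.069 -0.001] 0.26
{'time_s': np.float64(0.45), 'q': array([-7.6508e+01,  2.1811e+01,  7.4342e+01, -1.0000e-03,  8.3857e+01,
       -1.2336e+01]), 'qvel': array([ 0.011, -0.146, -0.047,  0.06 ,  0.002,  0.053]), 'joint_efforts': array([-2.0000e-03, -4.4797e+01, -2.3129e+01, -0.0000e+00,  1.0000e-03,
       -0.0000e+00]), 'position': array([ 0.24 , -0.495,  0.231]), 'tool_rot': array([[ 0.9  ,  0.436, -0.   ],
       [ 0.436, -0.9  ,  0.   ],
       [ 0.   , -0.   , -1.   ]]), 'ft_force': array([ 0.837,  0.844, -0.326]), 'wrist_torque': array([-0.023,  0.056, -0.025]), 'gripper_force': np.float64(0.0), 'grip_width': np.float64(0.085)}
```

View pics/top0.png

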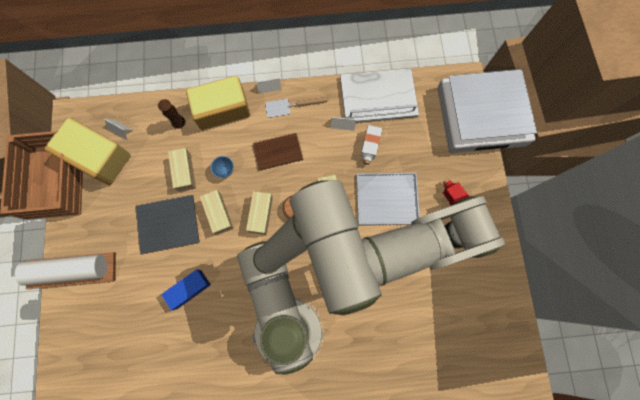

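View pics/side0.png

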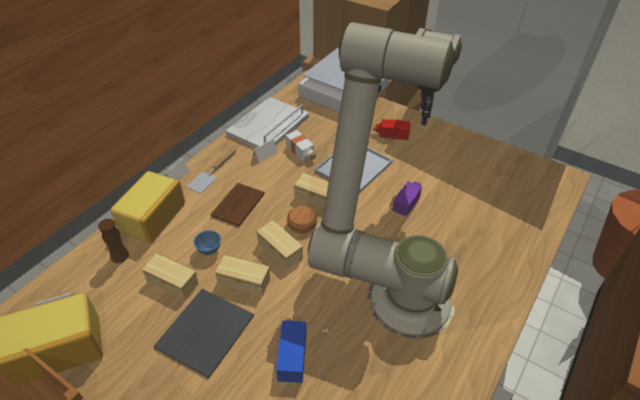

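The top view shows case-like boxes at (180,168), (215,212), (259,213) and one half hidden at (327,182). The blue box at (186,290) is a look-alike. The white bottle with the band is at (372,145); the red one (456,190) and the purple one (side 407,198) are look-alikes. I'll fit the left cases now.

```bash
cat >> h.py <<'E'
from scipy.optimize import minimize
from scipy.spatial.transform import Rotation as Rt
BOX=np.array([[x,y,z] for x in(-.07,.07) for y in(-.032,.032) for z in(0,.06)])
a=np.linspace(0,2*np.pi,12,endpoint=False)
# bottle lying, axis along +x (cork at +x), z origin on the counter
BOT=np.array([[x,y,z] for x in(-.07,.04) for y in(-.027,.027) for z in(0,.054)]+[[x,r*np.cos(t),.027+r*np.sin(t)] for x,r in((.048,.016),(.06,.016),(.06,.012),(.07,.012)) for t in a])
def wheel(r,h): return np.array([[r*np.cos(t),r*np.sin(t),z] for t in a for z in(0,h)])
def flat(w,l,h): return np.array([[x,y,z] for x in(-w/2,w/2) for y in(-l/2,l/2) for z in(0,h)])
def sil(M,p,im,z0=0,S=4):
    c,s=np.cos(p[2]),np.sin(p[2])
    W=M@np.array([[c,s,0],[-s,c,0],[0,0,1]])+[p[0],p[1],z0]
    q=cv2.projectPoints(W,np.array(im['rvec'],float),np.array(im['tvec'],float),np.array(im['camera_matrix'],float),None)[0][:,0]
    m=np.zeros((400,640),np.uint8); cv2.fillConvexPoly(m,np.round(cv2.convexHull(q.astype(np.float32))[:,0]*16).astype(np.int32),255,cv2.LINE_AA,4); return m/255.
def fit(M,mask,im,xy,z0=0,yaws=range(0,180,30)):
    f=lambda p:1-np.minimum(sil(M,[p[0]/100,p[1]/100,p[2]/10],im,z0),mask).sum()/np.maximum(sil(M,[p[0]/100,p[1]/100,p[2]/10],im,z0),mask).sum()
    y0=min(yaws,key=lambda y:f([xy[0]*100,xy[1]*100,np.radians(y)*10]))
    x0=np.array([xy[0]*100,xy[1]*100,np.radians(y0)*10])
    r=minimize(f,x0,method='Nelder-Mead',options=dict(initial_simplex=[x0,x0+[1,0,0],x0+[0,1,0],x0+[0,0,2]],maxiter=150))
    return r.x[0]/100,r.x[1]/100,np.degrees(r.x[2]/10),1-r.fun
def tomove(xyz,yaw=None,q=None,R0=None,p0=None):
    """shift in cm in the tool axes, turn about tool z so closing line (tool y) lies along world yaw (mod 180)"""
    o=observe(); R=np.array(o['tool_rot']) if R0 is None else R0; p=np.array(o['position']) if p0 is None else p0
    s=R.T@(np.array(xyz)-p)*100
    t=0
    if yaw is not None:
        cur=np.degrees(np.arctan2(R[1,1],R[0,1])); t=-((yaw-cur+90)%180-90)
    return np.round(s,2),round(t,1)
E
python3 - <<'E'
from h import *
im=snap('top')
for d in spotter.cut_out('case_1','top'):
    m=d['pixels']; v,u=np.nonzero(m); g=ray(im,u.mean(),v.mean(),.03)
    print('case',round(d['score'],2),m.sum(),(int(u.mean()),int(v.mean())),np.round(fit(BOX,m,im,g[:2]),3))
for d in spotter.cut_out('bottle_1','top'):
    m=d['pixels']; v,u=np.nonzero(m); g=ray(im,u.mean(),v.mean(),.03)
    print('bottle',round(d['score'],2),m.sum(),(int(u.mean()),int(v.mean())),np.round(fit(BOT,m,im,g[:2],yaws=range(0,360,30)),3))
for n,M in dict(board=flat(.11,.17,.012),tray=flat(.19,.22,.014),slate=flat(.18,.21,.01)).items():
    for d in spotter.cut_out(n,'top')[:2]:
        m=d['pixels']; v,u=np.nonzero(m); g=ray(im,u.mean(),v.mean(),.01)
        print(n,round(d['score'],2),m.sum(),(int(u.mean()),int(v.mean())),np.round(fit(M,m,im,g[:2]),3))
print(tomove([.35,-.25,.3]),tomove([.35,.3,.3]))
E
```

```text
case 0.89 882 (216, 212) [ 0.432  0.218 17.821  0.915]
case 0.73 908 (259, 212) [  0.415   0.065 -13.779   0.941]
case 0.71 1022 (185, 289) [  0.175   0.332 119.973   0.924]
case 0.59 64 (327, 178) [  0.534  -0.189 -11.629   0.077]
bottle 0.97 361 (453, 191) [  0.431  -0.629 217.406   0.442]
bottle 0.57 504 (370, 143) [  0.642  -0.362 337.311   0.791]
bottle 0.54 50 (328, 178) [  0.532  -0.191 -10.884   0.079]
board 0.56 1246 (277, 151) [ 0.65  -0.014  9.866  0.885]
tray 0.83 3116 (387, 198) [ 0.43  -0.401 -5.371  0.94 ]
slate 0.69 2933 (166, 224) [0.414 0.404 6.016 0.946]
(array([ 20.61, -17.24,  -6.87]), 0) (array([ 44.58, -66.75,  -6.86]), 0)
```

```bash
cat >> h.py <<'E'
def plan(*T, p=None, cur=None):
    """T: (x,y,z,closing yaw or None): prints successive relative moves; returns end pose"""
    o=observe(); R=np.array(o['tool_rot'])
    p=np.array(o['position']) if p is None else np.array(p,float); cur=np.degrees(np.arctan2(R[1,1],R[0,1])) if cur is None else cur
    for t in T:
        turn=0
        y=np.radians(cur); ty=np.array([np.cos(y),np.sin(y),0]); tz=np.array([0,0,-1.]); tx=np.cross(ty,tz)
        d=np.array(t[:3])-p
        if t[3] is not None: turn=-((t[3]-cur+90)%180-90)
        print('mv %.2f %.2f %.2f  turn %.1f   rows~%.1f'%(*(100*np.array([d@tx,d@ty,d@tz])),turn,max(np.linalg.norm(d)/.0625,abs(turn)/10.7)))
        p=np.array(t[:3]); cur-=turn
E
python3 - <<'E'
from h import *
plan((.35,-.2,.25,None),(.432,.218,.25,107.8))
E
```

```text
mv 22.79 -21.74 -1.87  turn 0.0   rows~5.0
mv 25.59 -34.05 0.00  turn 8.0   rows~6.8
```

>>> move_arm --series "22.8 -21.7 -1.9 0 1;22.8 -21.7 -1.9 0 1;22.8 -21.7 -1.9 0 1;22.8 -21.7 -1.9 0 1;22.8 -21.7 -1.9 0 1;22.8 -21.7 -1.9 0 1"

```text
time_s: 1.5
position: [0.351, -0.1973, 0.251]
tool_rot: [[0.898, 0.44, 0.001], [0.44, -0.898, -0.001], [0.001, 0.001, -1.0]]
ft_force: [-0.4, -0.6, -0.5]
grip_width: 0.0853
gripper_force: 0.0
```

>>> move_arm --series "25.6 -34.1 0 8 1;25.6 -34.1 0 8 1;25.6 -34.1 0 8 1;25.6 -34.1 0 8 1;25.6 -34.1 0 8 1;25.6 -34.1 0 8 1;25.6 -34.1 0 8 1;25.6 -34.1 0 8 1"

```text
time_s: 2.5
position: [0.4327, 0.22, 0.2497]
tool_rot: [[0.951, 0.31, -0.0], [0.31, -0.951, 0.0], [-0.0, -0.0, -1.0]]
ft_force: [-1.0, -0.8, -0.3]
grip_width: 0.0853
gripper_force: 0.0
```

```bash
cat > look.py <<'E'
from h import *
import sys
im=snap('top',sys.argv[1])
def go(n,M,yaws=range(0,180,30),z=.03,z0=0):
    for d in spotter.cut_out(n,'top'):
        m=d['pixels']; v,u=np.nonzero(m); g=ray(im,u.mean(),v.mean(),z)
        r=fit(M,m,im,g[:2],yaws=yaws)
        if r[3]>.5: print(n,round(d['score'],2),m.sum(),(int(u.mean()),int(v.mean())),np.round(r,3))
for n in sys.argv[2:]:
    if n=='case': go('case_1',BOX)
    if n=='bottle': go('bottle_1',BOT,range(0,360,30))
    if n=='board': go('board',flat(.11,.17,.012))
    if n=='slate': go('slate',flat(.18,.21,.01))
    if n=='tray': go('tray',flat(.19,.22,.014))
    if n=='wheel': go('small_wheel',wheel(.048,.045))
    if n=='pot': go('pot',wheel(.042,.05))
E
python3 look.py top1 case bottle board wheel pot tray; python3 -c "
from h import *
o=observe();print(o['time_s'],o['position'],o['q'],o['ft_force'])"
```

```text
case_1 0.61 724 (217, 214) [ 0.431  0.218 20.439  0.758]
case_1 0.58 833 (259, 212) [4.16000e-01 6.40000e-02 1.67041e+02 8.86000e-01]
bottle_1 0.84 687 (457, 196) [ 0.413 -0.643 23.448  0.823]
bottle_1 0.72 635 (381, 266) [ 1.87000e-01 -3.49000e-01  2.71676e+02  8.73000e-01]
board 0.98 1261 (276, 151) [ 0.65  -0.014 10.211  0.895]
small_wheel 0.82 587 (295, 207) [ 0.423 -0.063  4.619  0.895]
small_wheel 0.72 847 (259, 213) [0.414 0.066 7.842 0.566]
pot 0.7 385 (221, 166) [ 0.603  0.193 -0.707  0.707]
tray 0.66 3263 (387, 198) [ 0.431 -0.4   -4.785  0.964]
2.85 [0.43236262 0.21699633 0.2505216 ] [ 1.25969561e+01  1.42851749e+01  8.23035452e+01 -4.85892660e-03
  8.33919753e+01  8.48772297e+01] [ 0.12498443  0.85132192 -1.09317112]
```

View pics/top1.png

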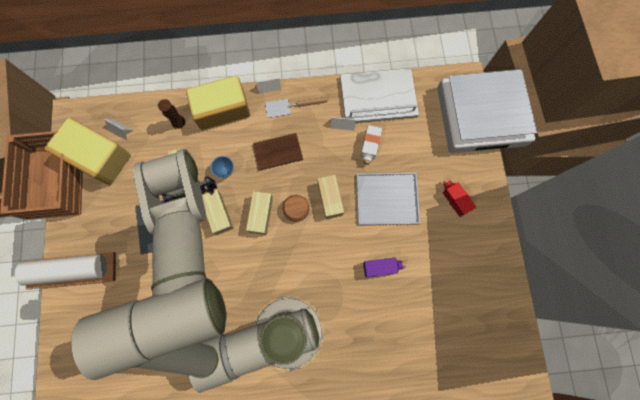

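The arm has cleared. The case-like things are (180,168), (215,212), (259,213) and (330,196), all plain plywood; the blue box is excluded. Bottle-like things are white (372,145), purple (382,268) and red (460,198), so the white one is the only target. I'll check that in a crop.

```bash
python3 -c "
import cv2;i=cv2.imread('pics/top1.png')[115:245,195:405];cv2.imwrite('pics/crop1.png',cv2.resize(i,None,fx=3.8,fy=3.8,interpolation=2))"
for i in 1 2; do python3 look.py t$i case bottle; done
python3 - <<'E'
from h import *
# own colour mask for the pale things not reported
im=cv2.imread('pics/top1.png'); I=optics.get_image('top')
for (u,v,M,ys) in ((330,196,BOX,range(0,180,30)),(372,145,BOT,range(0,360,30))):
    m=np.full((400,640),2,np.uint8); m[:]=0; cv2.circle(m,(u,v),30,2,-1); cv2.circle(m,(u,v),6,1,-1)
    x=v; sil0=ray(I,u,v,.03); m[:]=np.where(m==2,cv2.GC_PR_BGD,m); cv2.circle(m,(u,v),14,3,-1); cv2.circle(m,(u,v),5,1,-1)
    b=np.zeros((1,65));f=b.copy(); cv2.grabCut(im,m,None,b,f,5,cv2.GC_INIT_WITH_MASK)
    k=(m==1)|(m==3); print(u,v,k.sum(),np.round(fit(M,k,I,sil0[:2],yaws=ys),3))
E
```

```text
case_1 0.95 811 (259, 213) [4.13000e-01 6.50000e-02 1.67884e+02 8.65000e-01]
case_1 0.63 813 (217, 213) [ 0.43   0.217 18.416  0.846]
case_1 0.59 795 (329, 196) [ 0.452 -0.191  4.813  0.907]
bottle_1 0.92 627 (382, 266) [ 1.86000e-01 -3.52000e-01  2.72513e+02  8.69000e-01]
bottle_1 0.86 667 (457, 197) [ 0.41  -0.643 23.318  0.799]
bottle_1 0.71 478 (370, 143) [  0.644  -0.361 335.613   0.766]
case_1 0.96 845 (259, 213) [  0.416   0.065 -12.752   0.9  ]
case_1 0.79 794 (216, 213) [ 0.431  0.219 18.843  0.827]
case_1 0.67 721 (330, 196) [ 0.452 -0.191  3.824  0.829]
bottle_1 0.77 622 (382, 266) [ 1.86000e-01 -3.52000e-01  2.74683e+02  8.62000e-01]
bottle_1 0.68 515 (370, 143) [  0.642  -0.362 337.512   0.804]
bottle_1 0.68 671 (457, 197) [ 0.413 -0.642 22.309  0.806]
330 196 1246 [ 0.448 -0.188  5.582  0.665]
372 145 393 [  0.642  -0.363 157.537   0.627]
```

View pics/crop1.png

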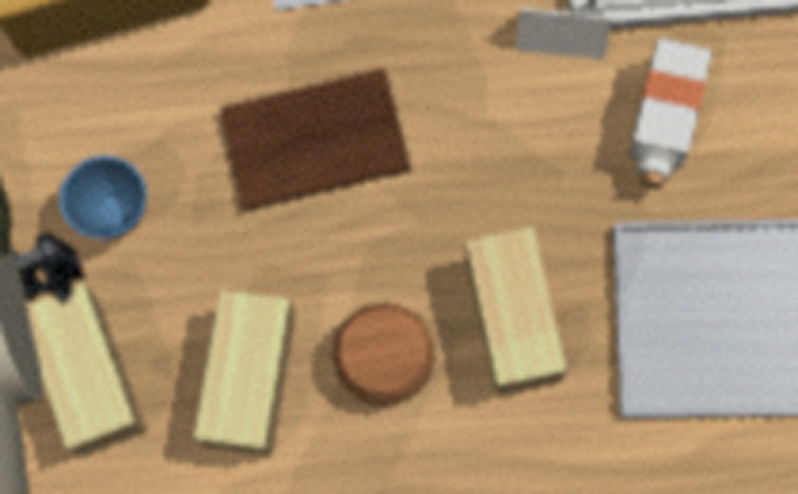

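The crop confirms it: white bottle with a terracotta band, cork down at crop (652,178), and plain plywood cases with clear top faces. I'll refine the yaws from the top faces.

Run:
```python
from h import *
im=cv2.imread('pics/top0.png'); im1=cv2.imread('pics/top1.png'); I=optics.get_image('top')
for src,u,v in ((im,180,168),(im,216,212),(im,259,213),(im1,259,213),(im1,330,196)):
    seed=src[v-3:v+4,u-3:u+4].reshape(-1,3).astype(float); 
    lab=cv2.cvtColor(src,cv2.COLOR_BGR2LAB).astype(float); s=np.median(lab[v-3:v+4,u-3:u+4].reshape(-1,3),0)
    k=(np.abs(lab-s)*[.5,1,1]).sum(2)<22
    k=cv2.morphologyEx(k.astype(np.uint8),2,np.ones((3,3),np.uint8))
    n,L=cv2.connectedComponents(k); k=(L==L[v,u])
    r=rect(k,I,.06); print((u,v),k.sum(),np.round(r[0],1),np.round(r[1],1),round(r[2],1))
c=lambda x,y,z:np.round(ray(I,195+x/3.8,115+y/3.8,z),3)
print('base top edge',c(658,40,.054),c(710,48,.054),'shoulder',c(637,143,.054),c(688,153,.054),'cork',c(652,184,.027))
print('case4 top corners',*[c(x,y,.06) for x,y in((468,242),(535,228),(565,370),(500,385))])
print('board',*[c(x,y,.012) for x,y in((220,108),(386,70),(410,170),(242,210))])
```

```text
(180, 168) 661 [604.8 339.1] [140.5  64.7] 6.6
(216, 212) 713 [433.9 218.3] [140.8  65. ] 17.3
(259, 213) 712 [416.3  64.6] [ 64.1 139.2] 77.3
(259, 213) 710 [416.2  64.8] [ 64.1 138.8] 77.2
(330, 196) 718 [ 452.8 -192.6] [141.1  66.1] 6.0
base top edge [ 0.7   -0.358  0.054] [ 0.687 -0.407  0.054] shoulder [ 0.597 -0.325  0.054] [ 0.583 -0.372  0.054] cork [ 0.564 -0.338  0.027]
case4 top corners [ 0.513 -0.155  0.06 ] [ 0.521 -0.218  0.06 ] [ 0.383 -0.231  0.06 ] [ 0.375 -0.171  0.06 ]
board [0.688 0.075 0.012] [ 0.712 -0.092  0.012] [ 0.606 -0.107  0.012] [0.581 0.06  0.012]
```

Run:
```python
from h import *
plan((.434,.218,.015,107.3),(.434,.218,.075,None),(.434,.218,.016,None),(.434,.218,.11,None),(.416,.065,.11,77.3),(.416,.065,.015,None))
print('--D');plan((.453,-.193,.11,96),(.453,-.193,.015,None),p=(.416,.065,.11),cur=77.3)
print('--A');plan((.453,.0,.13,None),(.605,.339,.13,96.6),p=(.453,-.193,.11),cur=96)
I=optics.get_image('top');src=I['pixels']
for u,v,z in ((277,151,.012),(387,198,.01)):
    lab=cv2.cvtColor(src,cv2.COLOR_BGR2LAB).astype(float); s=np.median(lab[v-3:v+4,u-3:u+4].reshape(-1,3),0)
    k=(np.abs(lab-s)*[.5,1,1]).sum(2)<22
    n,L=cv2.connectedComponents(k.astype(np.uint8)); k=(L==L[v,u])
    r=rect(k,I,z); print((u,v),k.sum(),np.round(r[0],1),np.round(r[1],1),round(r[2],1))
```

```text
mv 0.17 0.06 23.54  turn 0.5   rows~3.8
mv 0.00 0.00 -6.00  turn 0.0   rows~1.0
mv 0.00 0.00 5.90  turn 0.0   rows~0.9
mv 0.00 0.00 -9.40  turn 0.0   rows~1.5
mv -6.27 14.07 0.00  turn 30.0   rows~2.8
mv 0.00 0.00 9.50  turn 0.0   rows~1.5
--D
mv -9.28 -24.36 0.00  turn -18.7   rows~4.2
mv 0.00 0.00 9.50  turn 0.0   rows~1.5
--A
mv -2.02 19.19 -2.00  turn 0.0   rows~3.1
mv -18.66 32.13 0.00  turn -0.6   rows~5.9
(277, 151) 1223 [648.2 -13.3] [108.1 168.3] 8.7
(387, 198) 2839 [ 431.3 -401.8] [220.5 187.8] 84.9
```

>>> move_arm --series "0.2 0.1 10 0.5 1;0.2 0.1 17 0.5 1;0.2 0.1 21 0.5 1;0.2 0.1 23.5 0.5 1;0.2 0.1 23.5 0.5 1;0.2 0.1 23.5 0.5 -1;0.2 0.1 23.5 0.5 -1;0.2 0.1 23.5 0.5 -1" --force 60

```text
time_s: 4.3
position: [0.4356, 0.2182, 0.0175]
tool_rot: [[0.955, 0.298, 0.004], [0.298, -0.955, 0.001], [0.005, 0.0, -1.0]]
ft_force: [-0.7, 0.5, 9.3]
grip_width: 0.0634
gripper_force: 67.4
```

>>> move_arm --series "0 0 0 0 -1;0 0 0 0 -1;0 0 -2 0 -1;0 0 -4 0 -1;0 0 -6 0 -1;0 0 -6 0 -1;0 0 -6 0 -1;0 0 -6 0 -1"

```text
time_s: 5.3
position: [0.434, 0.2176, 0.0747]
tool_rot: [[0.955, 0.298, -0.001], [0.298, -0.955, -0.0], [-0.001, -0.0, -1.0]]
ft_force: [-0.7, 0.6, -3.9]
grip_width: 0.0637
gripper_force: 68.0
```

>>> move_arm --series "0 0 0 0 -1;0 0 0 0 -1"

```text
time_s: 5.55
position: [0.4343, 0.2177, 0.075]
tool_rot: [[0.955, 0.298, -0.001], [0.298, -0.955, -0.0], [-0.001, -0.0, -1.0]]
ft_force: [-0.4, 0.4, -4.6]
grip_width: 0.0637
gripper_force: 68.0
```

B is full. I'll put it back and weigh C.

>>> move_arm --series "0 0 3 0 -1;0 0 5 0 -1;0 0 5.8 0 -1;0 0 5.8 0 -1;0 0 5.8 0 1;0 0 5.8 0 1;0 0 5.8 0 1;0 0 0 0 1"

```text
time_s: 6.55
position: [0.4328, 0.2172, 0.0734]
tool_rot: [[0.955, 0.298, -0.008], [0.298, -0.955, -0.002], [-0.008, -0.001, -1.0]]
ft_force: [1.1, -0.2, -0.9]
grip_width: 0.0855
gripper_force: 0.0
```

>>> move_arm --series "0 0 -4 0 1;0 0 -4 0 1;-6.3 14.1 -4 10 1;-6.3 14.1 -4 20 1;-6.3 14.1 -4 30 1;-6.3 14.1 -4 30 1;-6.3 14.1 -4 30 1;-6.3 14.1 -4 30 1"

```text
time_s: 7.55
position: [0.4161, 0.0652, 0.115]
tool_rot: [[0.976, -0.217, -0.001], [-0.217, -0.976, 0.0], [-0.001, -0.0, -1.0]]
ft_force: [-0.7, -0.4, -0.0]
grip_width: 0.0856
gripper_force: 0.0
```

Run:
```python
from h import *
plan((.416,.065,.015,77.3),(.416,.065,.13,None),(.453,-.193,.13,96))
```

```text
mv -0.01 0.02 10.00  turn 0.2   rows~1.6
mv 0.00 0.00 -11.50  turn 0.0   rows~1.8
mv 9.28 24.36 0.00  turn -18.7   rows~4.2
```

>>> move_arm --series "0 0 5 0 1;0 0 8.5 0 1;0 0 10 0 1;0 0 10 0 1;0 0 10 0 -1;0 0 10 0 -1;0 0 10 0 -1;0 0 10 0 -1"

```text
time_s: 8.55
position: [0.4167, 0.0647, 0.0163]
tool_rot: [[0.976, -0.219, 0.002], [-0.219, -0.976, 0.0], [0.002, -0.001, -1.0]]
ft_force: [-0.5, 3.3, 6.2]
grip_width: 0.0636
gripper_force: 67.1
```

>>> move_arm --series "0 0 0 0 -1;0 0 -2 0 -1;0 0 -4 0 -1;0 0 -6 0 -1;0 0 -6 0 -1;0 0 -6 0 -1;0 0 -6 0 -1;0 0 -6 0 -1"

```text
time_s: 9.55
position: [0.416, 0.0644, 0.0748]
tool_rot: [[0.976, -0.219, -0.001], [-0.219, -0.976, 0.0], [-0.001, 0.0, -1.0]]
ft_force: [0.5, -0.1, -4.2]
grip_width: 0.0636
gripper_force: 47.0
```

>>> move_arm --series "0 0 0 0 -1;0 0 0 0 -1"

```text
time_s: 9.8
position: [0.4162, 0.0644, 0.0752]
tool_rot: [[0.976, -0.219, -0.0], [-0.219, -0.976, 0.0], [-0.0, 0.0, -1.0]]
ft_force: [-0.3, -0.6, -4.2]
grip_width: 0.0637
gripper_force: 69.0
```

>>> move_arm --series "0 0 3 0 -1;0 0 5 0 -1;0 0 5.8 0 -1;0 0 5.8 0 -1;0 0 5.8 0 1;0 0 5.8 0 1;0 0 5.8 0 1;0 0 0 0 1"

```text
time_s: 10.8
position: [0.4148, 0.0644, 0.0737]
tool_rot: [[0.976, -0.22, -0.008], [-0.22, -0.976, 0.001], [-0.008, 0.001, -1.0]]
ft_force: [1.1, -0.3, 0.4]
grip_width: 0.0855
gripper_force: 0.0
```

>>> move_arm --series "0 0 -5.5 0 1;0 0 -5.5 0 1;9.3 24.4 -5.5 -5 1;9.3 24.4 -5.5 -10 1;9.3 24.4 -5.5 -15 1;9.3 24.4 -5.5 -18.7 1;9.3 24.4 -5.5 -18.7 1;9.3 24.4 -5.5 -18.7 1"

```text
time_s: 11.8
position: [0.4529, -0.1939, 0.1294]
tool_rot: [[0.995, 0.104, -0.002], [0.104, -0.995, 0.001], [-0.001, -0.002, -1.0]]
ft_force: [0.6, -0.5, -0.3]
grip_width: 0.0856
gripper_force: 0.0
```

Run:
```python
from h import *
plan((.453,-.193,.015,96))
```

```text
mv 0.02 -0.09 11.44  turn -0.1   rows~1.8
```

C is full. Weighing D.

>>> move_arm --series "0 -0.1 6 0 1;0 -0.1 10 0 1;0 -0.1 11.4 0 1;0 -0.1 11.4 0 1;0 -0.1 11.4 0 -1;0 -0.1 11.4 0 -1;0 -0.1 11.4 0 -1;0 -0.1 11.4 0 -1"

```text
time_s: 12.8
position: [0.4541, -0.1933, 0.0179]
tool_rot: [[0.994, 0.105, 0.003], [0.105, -0.994, -0.002], [0.002, 0.002, -1.0]]
ft_force: [1.0, 1.9, 8.5]
grip_width: 0.0637
gripper_force: 66.3
```

>>> move_arm --series "0 0 0 0 -1;0 0 -2 0 -1;0 0 -4 0 -1;0 0 -6 0 -1;0 0 -6 0 -1;0 0 -6 0 -1;0 0 -6 0 -1;0 0 -6 0 -1"

```text
time_s: 13.8
position: [0.4531, -0.193, 0.0758]
tool_rot: [[0.994, 0.105, -0.001], [0.105, -0.994, 0.001], [-0.001, -0.001, -1.0]]
ft_force: [0.5, 0.5, -0.6]
grip_width: 0.0635
gripper_force: 66.1
```

>>> move_arm --series "0 0 0 0 -1;0 0 0 0 -1"

```text
time_s: 14.05
position: [0.4533, -0.1931, 0.0762]
tool_rot: [[0.994, 0.105, -0.0], [0.105, -0.994, 0.0], [-0.0, -0.0, -1.0]]
ft_force: [0.3, -0.0, -1.0]
grip_width: 0.0634
gripper_force: 66.1
```

>>> move_arm --series "0 0 3 0 -1;0 0 5 0 -1;0 0 5.8 0 -1;0 0 5.8 0 -1;0 0 5.8 0 1;0 0 5.8 0 1;0 0 5.8 0 1;0 0 0 0 1"

```text
time_s: 15.05
position: [0.4519, -0.1922, 0.0743]
tool_rot: [[0.994, 0.105, -0.006], [0.105, -0.994, 0.005], [-0.006, -0.005, -1.0]]
ft_force: [0.0, -0.2, 0.3]
grip_width: 0.0851
gripper_force: 0.0
```

Run:
```python
from h import *
plan((.453,-.193,.14,None),(.45,.02,.14,None),(.605,.339,.14,96.6),(.605,.339,.015,None))
```

```text
mv 0.10 0.09 -6.57  turn 0.0   rows~1.1
mv 1.93 -21.21 0.00  turn 0.0   rows~3.4
mv 18.75 -30.10 0.00  turn -0.6   rows~5.7
mv 0.00 0.00 12.50  turn 0.0   rows~2.0
```

D is empty. Weighing A.

>>> move_arm --series "0 0 -6.6 0 1;0 0 -6.6 0 1;2 -21.2 -6.6 0 1;2 -21.2 -6.6 0 1;2 -21.2 -6.6 0 1;2 -21.2 -6.6 0 1;2 -21.2 -6.6 0 1"

```text
time_s: 15.92
position: [0.4504, 0.0212, 0.1417]
tool_rot: [[0.994, 0.108, -0.001], [0.108, -0.994, 0.0], [-0.001, -0.001, -1.0]]
ft_force: [0.5, -0.7, 0.3]
grip_width: 0.0855
gripper_force: 0.0
```

>>> move_arm --series "18.8 -30.1 0 -0.6 1;18.8 -30.1 0 -0.6 1;18.8 -30.1 0 -0.6 1;18.8 -30.1 0 -0.6 1;18.8 -30.1 0 -0.6 1;18.8 -30.1 0 -0.6 1;18.8 -30.1 0 -0.6 1;18.8 -30.1 0 -0.6 1"

```text
time_s: 16.92
position: [0.6066, 0.3374, 0.1415]
tool_rot: [[0.993, 0.114, -0.001], [0.114, -0.993, -0.001], [-0.001, 0.001, -1.0]]
ft_force: [-0.2, -0.7, -0.2]
grip_width: 0.0851
gripper_force: 0.0
```

Run:
```python
from h import *
plan((.605,.339,.015,96.6))
```

```text
mv -0.14 -0.18 12.65  turn -0.0   rows~2.0
```

>>> move_arm --series "-0.1 -0.1 6 0 1;-0.1 -0.1 11 0 1;-0.1 -0.1 12.6 0 1;-0.1 -0.1 12.6 0 1;-0.1 -0.1 12.6 0 -1;-0.1 -0.1 12.6 0 -1;-0.1 -0.1 12.6 0 -1;-0.1 -0.1 12.6 0 -1"

```text
time_s: 17.92
position: [0.6064, 0.3402, 0.0191]
tool_rot: [[0.993, 0.115, 0.004], [0.115, -0.993, 0.001], [0.005, -0.001, -1.0]]
ft_force: [-0.8, -0.5, 8.2]
grip_width: 0.0635
gripper_force: 67.1
```

>>> move_arm --series "0 0 0 0 -1;0 0 -2 0 -1;0 0 -4 0 -1;0 0 -6 0 -1;0 0 -6 0 -1;0 0 -6 0 -1;0 0 -6 0 -1;0 0 -6 0 -1"

```text
time_s: 18.92
position: [0.605, 0.3397, 0.0757]
tool_rot: [[0.993, 0.115, -0.001], [0.115, -0.993, -0.0], [-0.001, 0.0, -1.0]]
ft_force: [0.4, -1.2, -1.3]
grip_width: 0.0638
gripper_force: 66.2
```

>>> move_arm --series "0 0 0 0 -1;0 0 0 0 -1"

```text
time_s: 19.18
position: [0.6052, 0.3398, 0.0762]
tool_rot: [[0.993, 0.115, -0.0], [0.115, -0.993, -0.0], [-0.0, 0.0, -1.0]]
ft_force: [0.5, 0.3, -1.2]
grip_width: 0.0637
gripper_force: 66.2
```

Run:
```python
from h import *
# board: long axis of case at 98.6 -> closing line at 8.6
plan((.56,.24,.15,None),(.56,.10,.15,8.6),(.648,-.0135,.15,8.6),(.648,-.0135,.028,8.6))
print(observe()['q'])
```

```text
mv -5.64 9.39 -7.38  turn 0.0   rows~2.1
mv -1.62 13.91 0.00  turn 88.0   rows~8.2
mv 12.54 -7.00 0.00  turn -0.0   rows~2.3
mv 0.00 0.00 12.20  turn -0.0   rows~2.0
[1.95664921e+01 4.34612023e+01 6.08000605e+01 3.88040889e-04
 7.57483863e+01 1.02936838e+02]
```

A is empty, so B and C are full. I'll put A back and fetch B for the stack.

```bash
sed -i "s/turn=-((t\[3\]-cur+90)%180-90)/turn=cur-t[3]/" h.py
python3 - <<'E'
from h import *
# yaws now explicit; joint6 = j1 - yaw
plan((.605,.339,.14,-83.4),(.434,.218,.14,-72.7),p=(.605,.340,.0762),cur=-83.4)
print('B lift'); plan((.434,.218,.14,-72.7),(.60,.02,.14,8.6),(.648,-.0135,.14,8.6),(.648,-.0135,.03,8.6),p=(.434,.218,.015),cur=-72.7)
E
```

```text
mv -0.01 0.10 -6.38  turn 0.0   rows~1.0
mv -18.38 10.05 0.00  turn -10.7   rows~3.4
B lift
mv 0.00 0.00 -12.50  turn 0.0   rows~2.0
mv 9.96 23.84 0.00  turn -81.3   rows~7.6
mv -4.03 4.25 0.00  turn -0.0   rows~0.9
mv 0.00 0.00 11.00  turn 0.0   rows~1.8
```

>>> move_arm --series "0 0 3 0 -1;0 0 5 0 -1;0 0 5.8 0 -1;0 0 5.8 0 -1;0 0 5.8 0 1;0 0 5.8 0 1;0 0 5.8 0 1;0 0 0 0 1"

```text
time_s: 20.18
position: [0.6031, 0.339, 0.0725]
tool_rot: [[0.993, 0.115, -0.009], [0.115, -0.993, -0.003], [-0.009, 0.002, -1.0]]
ft_force: [0.3, 0.5, 1.2]
grip_width: 0.0852
gripper_force: 0.0
```

>>> move_arm --series "0 0 -6.4 0 1;0 0 -6.4 0 1;-18.4 10 -6.4 -5 1;-18.4 10 -6.4 -10.7 1;-18.4 10 -6.4 -10.7 1;-18.4 10 -6.4 -10.7 1;-18.4 10 -6.4 -10.7 1;-18.4 10 -6.4 -10.7 1"

```text
time_s: 21.18
position: [0.4349, 0.2196, 0.1401]
tool_rot: [[0.955, 0.298, 0.0], [0.298, -0.955, 0.0], [0.001, -0.0, -1.0]]
ft_force: [0.1, 0.1, 0.1]
grip_width: 0.0854
gripper_force: 0.0
```

Run:
```python
from h import *
plan((.434,.218,.015,-72.7))
```

```text
mv -0.13 0.13 12.51  turn 0.0   rows~2.0
```

>>> move_arm --series "0 0 6 0 1;0 0 11 0 1;0 0 12.5 0 1;0 0 12.5 0 1;0 0 12.5 0 -1;0 0 12.5 0 -1;0 0 12.5 0 -1;0 0 12.5 0 -1" --force 80

```text
time_s: 22.18
position: [0.4349, 0.2195, 0.0164]
tool_rot: [[0.955, 0.298, 0.003], [0.298, -0.955, 0.001], [0.003, 0.0, -1.0]]
ft_force: [0.2, 0.3, 6.1]
grip_width: 0.0637
gripper_force: 88.5
```

>>> move_arm --series "0 0 0 0 -1;0 0 -3 0 -1;0 0 -7 0 -1;0 0 -11 0 -1;0 0 -12.5 0 -1;0 0 -12.5 0 -1"

```text
time_s: 22.92
position: [0.4339, 0.2193, 0.141]
tool_rot: [[0.955, 0.298, 0.002], [0.298, -0.955, 0.0], [0.002, 0.0, -1.0]]
ft_force: [0.1, -0.8, -4.9]
grip_width: 0.0636
gripper_force: 90.5
```

>>> move_arm --series "1.3 3 0 -10 -1;2.6 6 0 -20 -1;3.9 9 0 -30 -1;5.2 12 0 -40 -1;6.5 15 0 -50 -1;7.8 18 0 -60 -1;9 21 0 -70 -1;10 23.8 0 -80 -1"

```text
time_s: 23.92
position: [0.6002, 0.021, 0.1384]
tool_rot: [[-0.133, 0.991, -0.003], [0.991, 0.133, 0.001], [0.001, -0.003, -1.0]]
ft_force: [-1.0, 0.4, -3.2]
grip_width: 0.063
gripper_force: 90.8
```

>>> move_arm --series "0 0 0 -1.3 -1;0 0 0 -1.3 -1;0 0 0 -1.3 -1"

```text
time_s: 24.3
position: [0.5997, 0.0226, 0.1399]
tool_rot: [[-0.15, 0.989, -0.001], [0.989, 0.15, 0.0], [0.0, -0.001, -1.0]]
ft_force: [-0.0, 0.2, -3.8]
grip_width: 0.0632
gripper_force: 90.8
```

Run:
```python
from h import *
o=observe();print(o['grip_width'],o['ft_force'],o['position'])
plan((.648,-.0135,.14,8.6),(.648,-.0135,.03,8.6))
```

```text
0.0631797959282728 [-0.04177261  0.22321827 -3.83345517] [0.59969027 0.02257061 0.13990477]
mv -4.29 4.24 -0.01  turn 0.0   rows~1.0
mv 0.00 0.00 11.00  turn 0.0   rows~1.8
```

>>> move_arm --series "-4.3 4.2 0 0 -1;-4.3 4.2 0 0 -1;-4.3 4.2 4 0 -1;-4.3 4.2 7 0 -1;-4.3 4.2 9.5 0 -1;-4.3 4.2 10.8 0 -1;-4.3 4.2 11.2 0 -1;-4.3 4.2 11.2 0 -1"

```text
time_s: 25.3
position: [0.6487, -0.0142, 0.0293]
tool_rot: [[-0.15, 0.989, 0.002], [0.989, 0.15, -0.0], [-0.001, 0.001, -1.0]]
ft_force: [1.0, 0.0, -3.4]
grip_width: 0.0631
gripper_force: 95.5
```

Run:
```python
from h import *
I=snap('top'); s=snap('side')
cv2.imwrite('pics/chk1.png',np.hstack([cv2.resize(I['pixels'][110:200,210:330],None,fx=3.3,fy=3.3),cv2.resize(s['pixels'][130:270,160:346],None,fx=2.12,fy=2.12)[:297]]))
plan((.648,-.0135,.0265,8.6))
```

```text
mv 0.10 -0.06 0.28  turn 0.0   rows~0.0
```

View pics/chk1.png

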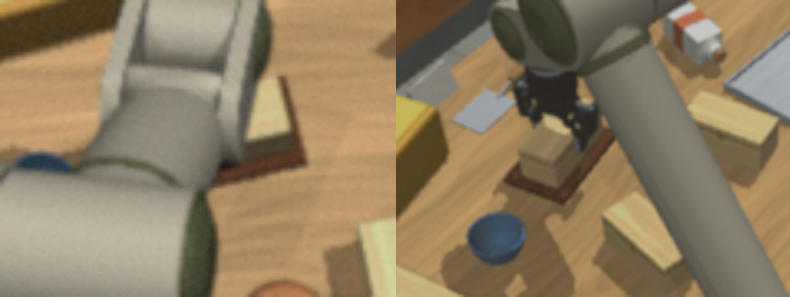

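The case is over the board, aligned and about centred. I'll set it down, release, and go for C.

>>> move_arm --series "0.1 0 0.3 0 -1;0.1 0 0.3 0 -1;0.1 0 0.3 0 1;0.1 0 0.3 0 1;0.1 0 0.3 0 1;0.1 0 -4 0 1;0.1 0 -9 0 1;0.1 0 -12 0 1"

```text
time_s: 26.4
position: [0.6487, -0.0134, 0.151]
tool_rot: [[-0.15, 0.989, 0.003], [0.989, 0.15, -0.001], [-0.001, 0.003, -1.0]]
ft_force: [-0.2, -0.2, -1.7]
grip_width: 0.0851
gripper_force: 0.0
```

Run:
```python
from h import *
plan((.50,.065,.15,-50),(.416,.065,.15,-102.7))
```

```text
mv 9.99 -13.53 0.10  turn 58.6   rows~5.5
mv -6.43 -5.40 0.00  turn 52.7   rows~4.9
```

>>> move_arm --series "2 -2.5 0 10 1;4 -5 0 20 1;6 -8 0 30 1;8 -11 0 40 1;10 -13.5 0 50 1;10 -13.5 0 58.6 1"

```text
time_s: 27.15
position: [0.498, 0.0663, 0.1486]
tool_rot: [[0.768, 0.64, -0.001], [0.64, -0.768, 0.0], [-0.0, -0.0, -1.0]]
ft_force: [0.5, -0.1, 0.2]
grip_width: 0.0853
gripper_force: 0.0
```

>>> move_arm --series "-1.5 -1 0 10 1;-3 -2.5 0 20 1;-4.5 -4 0 30 1;-6.4 -5.4 0 40 1;-6.4 -5.4 0 50 1;-6.4 -5.4 0 52.7 1;-6.4 -5.4 0 52.7 1"

```text
time_s: 28.02
position: [0.416, 0.0654, 0.1484]
tool_rot: [[0.976, -0.219, 0.0], [-0.219, -0.976, -0.0], [0.0, -0.0, -1.0]]
ft_force: [0.2, 0.0, 0.1]
grip_width: 0.0852
gripper_force: 0.0
```

```bash
cat > faces.py <<'E'
from h import *
import sys
I=snap('top',sys.argv[1])
src=I['pixels']; lab=cv2.cvtColor(src,cv2.COLOR_BGR2LAB).astype(float)
for a in sys.argv[2:]:
    u,v,z=map(float,a.split(',')); u=int(u);v=int(v)
    s=np.median(lab[v-3:v+4,u-3:u+4].reshape(-1,3),0)
    k=(np.abs(lab-s)*[.5,1,1]).sum(2)<22
    k=cv2.morphologyEx(k.astype(np.uint8),2,np.ones((3,3),np.uint8))
    n,L=cv2.connectedComponents(k); k=(L==L[v,u]) if L[v,u] else L>99
    if k.sum()<100: print(a,'none'); continue
    r=rect(k,I,z); print((u,v),k.sum(),np.round(r[0],1),np.round(r[1],1),round(r[2],1))
E
python3 faces.py top2 278,145,.072 259,213,.06 330,196,.06
python3 -c "
from h import *
plan((.416,.065,.015,-102.7))"
```

```text
(278, 145) 641 [650.2 -17. ] [ 65.1 136.9] 7.8
(259, 213) 2264 [304.5 256.3] [247.4 581.6] 24.9
(330, 196) 670 [ 451.1 -195.1] [137.5  63.8] 5.5
mv 0.01 0.04 13.34  turn 0.1   rows~2.1
```

>>> move_arm --series "0 0 7 0 1;0 0 12 0 1;0 0 13.4 0 1;0 0 13.4 0 1;0 0 13.4 0 -1;0 0 13.4 0 -1;0 0 13.4 0 -1;0 0 13.4 0 -1"

```text
time_s: 29.08
position: [0.4166, 0.0653, 0.0155]
tool_rot: [[0.976, -0.219, 0.003], [-0.219, -0.976, -0.0], [0.003, -0.0, -1.0]]
ft_force: [-1.3, -1.1, 6.2]
grip_width: 0.0631
gripper_force: 88.3
```

>>> move_arm --series "0 0 0 0 -1;0 0 -3 0 -1;0 0 -7 0 -1;0 0 -11 0 -1;0 0 -15 0 -1;0 0 -17 0 -1;0 0 -17 0 -1"

```text
time_s: 29.95
position: [0.4161, 0.0654, 0.1856]
tool_rot: [[0.976, -0.219, 0.003], [-0.219, -0.976, -0.0], [0.003, -0.0, -1.0]]
ft_force: [-1.0, -1.2, -5.2]
grip_width: 0.063
gripper_force: 90.8
```

Run:
```python
from h import *
o=observe();print(o['grip_width'],o['ft_force'],o['position'])
plan((.54,.065,.185,-50),(.649,-.015,.185,8.4))
```

```text
0.06297591182602383 [-0.97641387 -1.19571941 -5.21962463] [0.4160998  0.06544683 0.18556756]
mv 12.10 -2.67 0.06  turn -52.7   rows~4.9
mv 3.21 13.13 0.00  turn -58.4   rows~5.5
```

>>> move_arm --series "2.4 -0.5 0 -10 -1;4.8 -1 0 -20 -1;7.2 -1.6 0 -30 -1;9.6 -2.1 0 -40 -1;12.1 -2.7 0 -50 -1;12.1 -2.7 0 -52.7 -1"

```text
time_s: 30.7
position: [0.5405, 0.0651, 0.1823]
tool_rot: [[0.764, 0.645, -0.002], [0.645, -0.764, 0.0], [-0.002, -0.002, -1.0]]
ft_force: [0.2, 0.4, -4.2]
grip_width: 0.0629
gripper_force: 90.4
```

>>> move_arm --series "0.6 2.4 0 -10 -1;1.2 4.8 0 -20 -1;1.8 7.2 0 -30 -1;2.4 9.6 0 -40 -1;3.2 13.1 0 -50 -1;3.2 13.1 0 -58.4 -1;3.2 13.1 0 -58.4 -1;3.2 13.1 0 -58.4 -1"

```text
time_s: 31.7
position: [0.6482, -0.0142, 0.1835]
tool_rot: [[-0.144, 0.99, -0.001], [0.99, 0.144, 0.0], [0.001, -0.001, -1.0]]
ft_force: [0.4, 0.2, -4.9]
grip_width: 0.0633
gripper_force: 91.1
```

Run:
```python
from h import *
o=observe();print(o['grip_width'],o['ft_force'],o['position'])
plan((.649,-.015,.0875,8.4))
```

```text
0.06328181656621829 [ 0.3996654   0.164238   -4.92120934] [ 0.64817761 -0.01420417  0.18350934]
mv -0.09 0.07 9.60  turn -0.1   rows~1.5
```

>>> move_arm --series "-0.1 0.1 4 0 -1;-0.1 0.1 7.5 0 -1;-0.1 0.1 9 0 -1;-0.1 0.1 9.4 0 -1;-0.1 0.1 9.4 0 -1;-0.1 0.1 9.4 0 -1"

```text
time_s: 32.45
position: [0.6504, -0.0155, 0.0917]
tool_rot: [[-0.146, 0.989, 0.002], [0.989, 0.146, -0.0], [-0.001, 0.002, -1.0]]
ft_force: [-0.5, -1.6, -4.6]
grip_width: 0.0633
gripper_force: 92.2
```

>>> move_arm --series "0 0 0.2 0 -1;0 0 0.2 0 -1;0 0 0.2 0 -1"

```text
time_s: 32.83
position: [0.6498, -0.0154, 0.0884]
tool_rot: [[-0.147, 0.989, 0.0], [0.989, 0.147, -0.0], [-0.0, 0.0, -1.0]]
ft_force: [0.3, 0.2, -4.7]
grip_width: 0.0635
gripper_force: 92.2
```

>>> move_arm --series "0 0 0.15 0 -1;0 0 0.15 0 -1;0 0 0.15 0 -1"

```text
time_s: 33.2
position: [0.65, -0.0155, 0.0876]
tool_rot: [[-0.147, 0.989, 0.001], [0.989, 0.147, -0.0], [-0.0, 0.001, -1.0]]
ft_force: [-3.1, 0.5, 6.3]
grip_width: 0.0633
gripper_force: 93.2
```

Run:
```python
from h import *
I=snap('top'); s=snap('side')
cv2.imwrite('pics/chk2.png',np.hstack([cv2.resize(I['pixels'][110:200,210:330],None,fx=3.3,fy=3.3),cv2.resize(s['pixels'][130:230,180:310],None,fx=2.97,fy=2.97)]))
```

```text
(no output)
```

View pics/chk2.png

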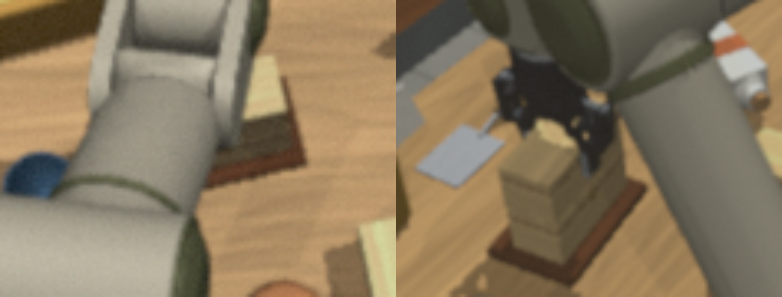

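Contact made and the stack is square. I'll release and go for D.

>>> move_arm --series "0 0 0 0 1;0 0 0 0 1;0 0 0 0 1;0 0 -3 0 1;0 0 -8 0 1;0 0 -11 0 1;0 0 -11 0 1"

```text
time_s: 34.17
position: [0.6506, -0.0155, 0.1993]
tool_rot: [[-0.147, 0.989, 0.005], [0.989, 0.147, -0.001], [-0.002, 0.005, -1.0]]
ft_force: [-0.1, 0.1, -0.6]
grip_width: 0.0856
gripper_force: 0.0
```

Run:
```python
from h import *
plan((.50,-.15,.18,-48),(.452,-.194,.15,-84.2),(.452,-.194,.015,-84.2))
```

```text
mv -11.10 -16.87 1.93  turn 56.4   rows~5.3
mv -6.51 0.06 3.00  turn 36.2   rows~3.4
mv 0.00 0.00 13.50  turn 0.0   rows~2.2
```

>>> move_arm --series "-2.2 -3.4 0 10 1;-4.4 -6.8 0 20 1;-6.6 -10.2 1 30 1;-8.8 -13.6 2 40 1;-11.1 -16.9 2 50 1;-11.1 -16.9 2 56.4 1;-11.1 -16.9 2 56.4 1"

```text
time_s: 35.05
position: [0.4984, -0.15, 0.1758]
tool_rot: [[0.743, 0.67, -0.002], [0.67, -0.743, 0.001], [-0.001, -0.002, -1.0]]
ft_force: [-0.5, 0.3, -0.1]
grip_width: 0.0852
gripper_force: 0.0
```

>>> move_arm --series "-2 0 1 10 1;-4 0 2 20 1;-6.5 0.1 3 30 1;-6.5 0.1 3 36.2 1;-6.5 0.1 3 36.2 1;-6.5 0.1 3 36.2 1"

```text
time_s: 35.8
position: [0.4515, -0.1938, 0.1466]
tool_rot: [[0.994, 0.106, -0.0], [0.106, -0.994, 0.0], [-0.0, -0.0, -1.0]]
ft_force: [-0.1, 0.2, 0.1]
grip_width: 0.0855
gripper_force: 0.0
```

```bash
python3 - <<'E'
from h import *
I=snap('top','top3')
for d in spotter.cut_out('bottle_1','top'):
    m=d['pixels']; v,u=np.nonzero(m); print(d['score'],u.mean(),v.mean())
plan((.452,-.194,.015,-84.2))
print('then');plan((.452,-.194,.10,-84.2),(.427,-.452,.10,-95),(.427,-.452,.022,-95),p=(.452,-.194,.015),cur=-84.2)
E
python3 faces.py top3 276,135,.132 180,168,.06 330,196,.06 388,200,.006
```

```text
0.96 357.8380281690141 141.7887323943662
0.73 382.08210180623973 266.83251231527095
0.64 457.8274398868458 197.86562942008487
mv 0.05 0.02 13.17  turn 0.2   rows~2.1
then
mv 0.00 0.00 -8.50  turn 0.0   rows~1.4
mv -5.09 25.42 0.00  turn 10.8   rows~4.1
mv 0.00 0.00 7.80  turn 0.0   rows~1.2
(276, 135) 712 [650.8 -16.5] [ 64.6 142.7] 7.9
(180, 168) 663 [604.4 339.7] [141.   64.7] 6.4
330,196,.06 none
(388, 200) 2770 [ 433.2 -396.3] [207.6 187.7] 84.5
```

>>> move_arm --series "0 0 7 0 1;0 0 12 0 1;0 0 13.2 0 1;0 0 13.2 0 1;0 0 13.2 0 -1;0 0 13.2 0 -1;0 0 13.2 0 -1;0 0 13.2 0 -1" --force 60

```text
time_s: 36.95
position: [0.4523, -0.1949, 0.0169]
tool_rot: [[0.995, 0.102, 0.003], [0.102, -0.995, -0.003], [0.003, 0.003, -1.0]]
ft_force: [0.2, 0.0, 7.3]
grip_width: 0.0635
gripper_force: 66.1
```

>>> move_arm --series "0 0 0 0 -1;0 0 -4 0 -1;0 0 -8.5 0 -1;-1.2 6 -8.5 3 -1;-2.4 12 -8.5 6 -1;-3.6 18 -8.5 9 -1;-5.1 25.4 -8.5 10.8 -1;-5.1 25.4 -8.5 10.8 -1"

```text
time_s: 37.95
position: [0.4253, -0.4557, 0.1008]
tool_rot: [[0.996, -0.09, 0.001], [-0.09, -0.996, -0.003], [0.001, 0.002, -1.0]]
ft_force: [1.1, -0.2, -0.7]
grip_width: 0.0633
gripper_force: 66.7
```

>>> move_arm --series "0 0 0 0 -1;0 0 0 0 -1"

```text
time_s: 38.2
position: [0.4267, -0.4505, 0.1003]
tool_rot: [[0.996, -0.085, 0.0], [-0.085, -0.996, 0.0], [0.0, -0.0, -1.0]]
ft_force: [0.1, -0.9, -1.4]
grip_width: 0.0635
gripper_force: 66.7
```

Run:
```python
from h import *
plan((.427,-.452,.022,-95))
```

```text
mv 0.04 0.15 7.83  turn 0.1   rows~1.3
```

>>> move_arm --series "0 0.1 4 0 -1;0 0.1 6.5 0 -1;0 0.1 7.7 0 -1;0 0.1 7.8 0 -1;0 0.1 7.8 0 1;0 0.1 7.8 0 1;0 0.1 7.8 0 1;0 0.1 2 0 1"

```text
time_s: 39.2
position: [0.4251, -0.4514, 0.0768]
tool_rot: [[0.996, -0.087, -0.005], [-0.087, -0.996, 0.007], [-0.005, -0.007, -1.0]]
ft_force: [0.3, -0.1, 0.2]
grip_width: 0.085
gripper_force: 0.0
```

>>> move_arm --series "0 0 -10 0 1;0 0 -10 0 1;0 0 -10 0 1"

```text
time_s: 39.58
position: [0.4269, -0.454, 0.1832]
tool_rot: [[0.996, -0.087, 0.004], [-0.087, -0.996, -0.006], [0.004, 0.005, -1.0]]
ft_force: [0.8, -1.0, -0.4]
grip_width: 0.0854
gripper_force: 0.0
```

Run:
```python
from h import *
plan((.43,-.02,.18,-90),(.604,.3395,.15,-83.6))
```

```text
mv -3.45 -43.26 0.32  turn -5.0   rows~6.9
mv 17.40 -35.95 3.00  turn -6.4   rows~6.4
```

>>> move_arm --series "-3.5 -43.3 0.3 -5 1;-3.5 -43.3 0.3 -5 1;-3.5 -43.3 0.3 -5 1;-3.5 -43.3 0.3 -5 1;-3.5 -43.3 0.3 -5 1;-3.5 -43.3 0.3 -5 1;-3.5 -43.3 0.3 -5 1;-3.5 -43.3 0.3 -5 1"

```text
time_s: 40.58
position: [0.4278, -0.0152, 0.176]
tool_rot: [[1.0, 0.006, -0.002], [0.006, -1.0, 0.001], [-0.002, -0.001, -1.0]]
ft_force: [-0.3, -0.8, 0.2]
grip_width: 0.085
gripper_force: 0.0
```

>>> move_arm --series "17.4 -36 3 -6.4 1;17.4 -36 3 -6.4 1;17.4 -36 3 -6.4 1;17.4 -36 3 -6.4 1;17.4 -36 3 -6.4 1;17.4 -36 3 -6.4 1;17.4 -36 3 -6.4 1;17.4 -36 3 -6.4 1"

```text
time_s: 41.58
position: [0.6031, 0.3416, 0.1444]
tool_rot: [[0.994, 0.113, -0.002], [0.113, -0.994, -0.001], [-0.002, 0.001, -1.0]]
ft_force: [-0.2, 0.0, 0.3]
grip_width: 0.0853
gripper_force: 0.0
```

```bash
python3 - <<'E'
from h import *
plan((.604,.3395,.015,-83.6))
print('then');plan((.604,.3395,.12,-83.6),(.46,.08,.14,-90),(.435,-.352,.14,-95),p=(.604,.3395,.015),cur=-83.6)
E
python3 faces.py top4 397,220,.066
python3 -c "
import cv2;i=cv2.imread('pics/top4.png')[100:240,300:440];cv2.imwrite('pics/crop4.png',cv2.resize(i,None,fx=4,fy=4,interpolation=2))"
```

```text
mv 0.06 0.22 12.94  turn 0.1   rows~2.1
then
mv 0.00 0.00 -10.50  turn 0.0   rows~1.7
mv -17.20 24.18 -2.00  turn 6.4   rows~4.8
mv -2.50 43.20 0.00  turn 5.0   rows~6.9
(397, 220) 1703 [ 420.4 -364.4] [164.3 183.2] 84.5
```

View pics/crop4.png

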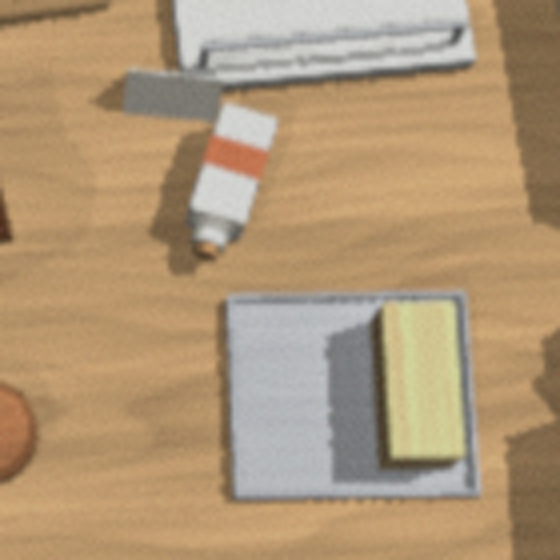

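D lies flat in the right half of the tray at about (405,195). The bottle has been knocked left; its cork is now near (352,163). Next I'll bring A.

>>> move_arm --series "0 0.2 7 0 1;0 0.2 12 0 1;0 0.2 12.9 0 1;0 0.2 12.9 0 1;0 0.2 12.9 0 -1;0 0.2 12.9 0 -1;0 0.2 12.9 0 -1;0 0.2 12.9 0 -1"

```text
time_s: 42.62
position: [0.6043, 0.3398, 0.0208]
tool_rot: [[0.994, 0.112, 0.005], [0.112, -0.994, 0.001], [0.005, -0.001, -1.0]]
ft_force: [-0.6, -0.5, 8.2]
grip_width: 0.0633
gripper_force: 66.9
```

>>> move_arm --series "0 0 0 0 -1;0 0 -5 0 -1;0 0 -10.5 0 -1;-3.5 5 -12.5 2 -1;-7 10 -12.5 4 -1;-10.5 15 -12.5 6.4 -1;-14 20 -12.5 6.4 -1;-17.2 24.2 -12.5 6.4 -1"

```text
time_s: 43.62
position: [0.4582, 0.0781, 0.1439]
tool_rot: [[1.0, 0.0, 0.002], [0.0, -1.0, -0.0], [0.002, 0.0, -1.0]]
ft_force: [0.7, -0.7, -0.7]
grip_width: 0.063
gripper_force: 66.5
```

>>> move_arm --series "-0.5 6 0 1 -1;-0.8 12 0 2 -1;-1.1 18 0 3 -1;-1.5 24 0 4 -1;-1.8 30 0 5 -1;-2.2 36 0 5 -1;-2.5 43 0 5 -1;-2.5 43 0 5 -1"

```text
time_s: 44.62
position: [0.4338, -0.3541, 0.1435]
tool_rot: [[0.996, -0.09, 0.001], [-0.09, -0.996, -0.002], [0.002, 0.002, -1.0]]
ft_force: [1.1, 1.3, -1.0]
grip_width: 0.0634
gripper_force: 66.5
```

>>> move_arm --series "0 0 0 0 -1;0 0 0 0 -1"

```text
time_s: 44.88
position: [0.4346, -0.349, 0.1433]
tool_rot: [[0.996, -0.085, 0.0], [-0.085, -0.996, 0.0], [0.0, -0.0, -1.0]]
ft_force: [0.7, -0.5, -0.7]
grip_width: 0.0632
gripper_force: 66.5
```

Run:
```python
from h import *
I=optics.get_image('top')
c=lambda x,y,z:ray(I,300+x/4,100+y/4,z)
P=np.array([c(*p,.066) for p in((382,302),(458,300),(465,458),(388,462))]);print(P.round(3),P.mean(0))
o=observe();print(o['grip_width'],o['ft_force'],o['position'])
plan((.435,-.352,.022,-95))
```

```text
[[ 0.497 -0.428  0.066]
 [ 0.492 -0.496  0.066]
 [ 0.351 -0.48   0.066]
 [ 0.354 -0.413  0.066]] [ 0.42332199 -0.4542364   0.066     ]
0.06337542169941626 [-0.55035553  0.38361065 -0.88828618] [ 0.43464283 -0.34897198  0.14328409]
mv 0.06 0.30 12.13  turn 0.1   rows~1.9
```

>>> move_arm --series "0 0.2 6 0 -1;0 0.2 10 0 -1;0 0.2 11.6 0 -1;0 0.2 11.9 0 -1;0 0.2 11.9 0 1;0 0.2 11.9 0 1;0 0.2 11.9 0 1;0 0.2 6 0 1"

```text
time_s: 45.92
position: [0.4329, -0.3509, 0.0804]
tool_rot: [[0.996, -0.087, -0.005], [-0.087, -0.996, 0.007], [-0.006, -0.006, -1.0]]
ft_force: [1.6, 0.2, 1.2]
grip_width: 0.0857
gripper_force: 0.0
```

>>> move_arm --series "0 0 -10 0 1;0 0 -12 0 1;0 -12 -12 0 1;0 -22 -12 0 1;0 -32 -12 0 1;0 -32 -12 0 1;0 -32 -12 0 1"

```text
time_s: 46.8
position: [0.4611, -0.039, 0.2031]
tool_rot: [[0.996, -0.087, 0.001], [-0.087, -0.996, -0.0], [0.001, 0.0, -1.0]]
ft_force: [0.1, -0.7, 0.5]
grip_width: 0.0855
gripper_force: 0.0
```

```bash
python3 look.py top5 bottle slate; python3 faces.py top5 377,199,.066 403,197,.066 276,135,.132
python3 -c "
import cv2,numpy as np;a=cv2.imread('pics/top5.png');i=a[105:235,310:430];j=a[110:240,120:240];cv2.imwrite('pics/crop5.png',cv2.resize(np.hstack([i,j]),None,fx=3.3,fy=3.3,interpolation=2))"
```

```text
bottle_1 0.98 610 (382, 266) [ 1.87000e-01 -3.53000e-01  2.74282e+02  8.47000e-01]
bottle_1 0.88 528 (356, 144) [  0.633  -0.309 156.576   0.847]
bottle_1 0.88 706 (457, 197) [ 0.411 -0.645 22.874  0.847]
slate 0.96 2058 (170, 217) [  0.43    0.387 125.02    0.609]
(377, 199) 691 [ 433.5 -352.2] [ 62.5 137.5] 85.0
(403, 197) 680 [ 427.1 -453.4] [ 62.1 137.2] 85.1
(276, 135) 445 [652.2 -20.8] [ 63.7 130.9] 6.6
```

View pics/crop5.png

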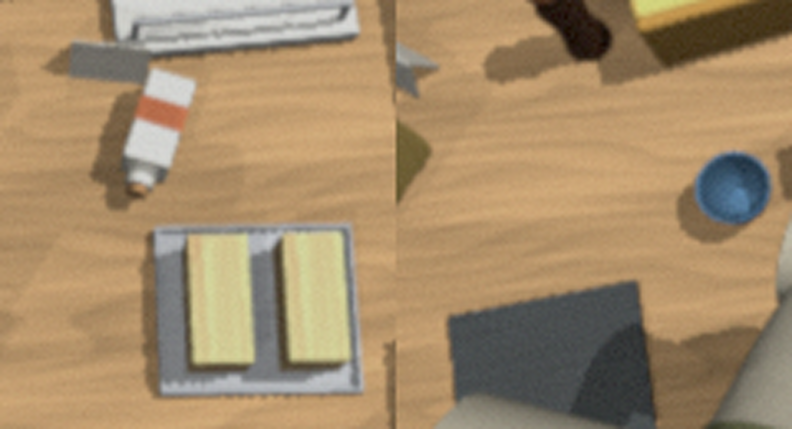

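Both empties lie flat in the tray. The bottle is at about (356,144), lying with its cork towards the robot. I'll compute the grasp near its shoulder and use the tool's fixed downward pose to let it pivot upright.

Run:
```python
from h import *
I=optics.get_image('top')
c=lambda x,y,z:ray(I,310+x/3.3,105+y/3.3,z)
P=[c(*p,.054)[:2] for p in((150,70),(196,82),(123,155),(172,168))]
b=(P[0]+P[1])/2;s=(P[2]+P[3])/2;u=(s-b)/np.linalg.norm(s-b)
print(b,s,np.linalg.norm(s-b),np.degrees(np.arctan2(u[1],u[0])),'width',np.linalg.norm(P[0]-P[1]),'cork',c(138,197,.027))
print('origin',b+.07*u,[np.round(d['point'],3) for d in spotter.mark_of('bottle_1','top')])
src=I['pixels'];lab=cv2.cvtColor(src,cv2.COLOR_BGR2LAB).astype(int)
g=b+.095*u; print('grasp',g)
# slate corners from top0
src=cv2.imread('pics/top0.png');v,uu=230,166
lab=cv2.cvtColor(src,cv2.COLOR_BGR2LAB).astype(float);q=np.median(lab[v-3:v+4,uu-3:uu+4].reshape(-1,3),0)
k=((np.abs(lab-q)*[.5,1,1]).sum(2)<22).astype(np.uint8);n,L=cv2.connectedComponents(k);print(rect(L==L[v,uu],I,.01))
```

```text
[ 0.69219673 -0.33576581] [ 0.59506864 -0.29559577] 0.10510707756962809 157.5310890796381 width 0.05289565858668071 cork [ 0.5640027  -0.28386371  0.027     ]
origin [ 0.62751064 -0.30901306] [array([ 0.187, -0.352,  0.025]), array([ 0.41 , -0.642,  0.03 ]), array([ 0.634, -0.308,  0.026])]
grasp [ 0.60440846 -0.29945851]
((412.99029541015625, 402.18951416015625), (176.45236206054688, 210.45242309570312), 5.802158832550049)
```

Run:
```python
from h import *
plan((.50,-.20,.20,-15),(.608,-.299,.15,67),(.608,-.299,.006,67))
```

```text
mv 5.23 15.41 0.29  turn -80.0   rows~7.5
mv -6.77 12.99 5.00  turn -82.0   rows~7.7
mv 0.00 0.00 14.40  turn 0.0   rows~2.3
```

>>> move_arm --series "1 3 0 -10 1;2 6 0 -20 1;3 9 0 -30 1;4 12 0 -40 1;5.2 15.4 0 -50 1;5.2 15.4 0 -60 1;5.2 15.4 0 -70 1;5.2 15.4 0 -80 1"

```text
time_s: 48.1
position: [0.4991, -0.2009, 0.2026]
tool_rot: [[0.256, 0.967, -0.0], [0.967, -0.256, 0.0], [-0.0, -0.0, -1.0]]
ft_force: [0.0, -0.1, -0.2]
grip_width: 0.0856
gripper_force: 0.0
```

>>> move_arm --series "-1.5 3 0 -10 1;-3 6 0 -20 1;-4.5 9 2 -30 1;-6.8 13 5 -40 1;-6.8 13 5 -50 1;-6.8 13 5 -60 1;-6.8 13 5 -70 1;-6.8 13 5 -80 1"

```text
time_s: 49.1
position: [0.6068, -0.3004, 0.1524]
tool_rot: [[-0.908, 0.42, -0.001], [0.42, 0.908, 0.0], [0.001, -0.0, -1.0]]
ft_force: [0.1, -0.9, -0.3]
grip_width: 0.0854
gripper_force: 0.0
```

Run:
```python
from h import *
o=observe();print(o['position'],o['q'])
plan((.608,-.299,.006,67))
im=snap('wrist')
im2=snap('side')
cv2.imwrite('pics/w6.png',np.hstack([im['pixels'][:,120:520],cv2.resize(im2['pixels'][90:230,230:370],(400,400))]))
```

```text
[ 0.60682197 -0.3003863   0.15236894] [-3.63257035e+01  3.80011159e+01  5.87398635e+01 -9.86814658e-03
  8.32878718e+01 -1.01520203e+02]
mv -0.05 0.18 14.64  turn -1.8   rows~2.3
```

View pics/w6.png

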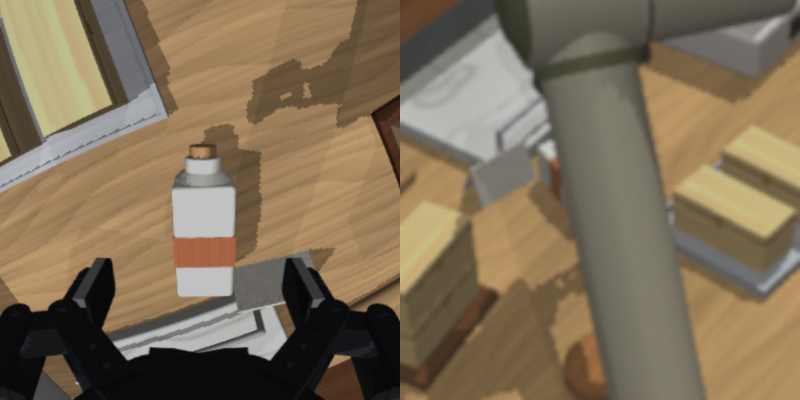

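The wrist view shows the bottle centred between the fingers, cork away from the palm. The grey plate lies beyond the base and is clear of the finger path. I'll descend and grip gently near the shoulder.

>>> move_arm --series "0 0.2 6 -1 1;0 0.2 11 -1 1;0 0.2 13.5 -1 1;0 0.2 14.6 -1 1;0 0.2 14.6 -1 1"

```text
time_s: 49.82
position: [0.6084, -0.2971, 0.0068]
tool_rot: [[-0.913, 0.409, -0.0], [0.409, 0.913, 0.0], [0.0, 0.0, -1.0]]
ft_force: [0.3, 0.3, -0.2]
grip_width: 0.0857
gripper_force: 0.0
```

>>> move_arm --series "0 0 0 0 -1;0 0 0 0 -1;0 0 0 0 -1;0 0 0 0 -1;0 0 0 0 -1;0 0 0 0 -1" --force 30

```text
time_s: 50.58
position: [0.6091, -0.2967, 0.0082]
tool_rot: [[-0.914, 0.407, 0.002], [0.407, 0.914, -0.001], [-0.002, -0.0, -1.0]]
ft_force: [-0.7, -0.0, 6.3]
grip_width: 0.0538
gripper_force: 33.6
```

>>> move_arm --series "0 0 -1.5 0 -1;0 0 -3 0 -1;0 0 -4.5 0 -1;0 0 -6 0 -1;0 0 -7.5 0 -1;0 0 -9 0 -1;0 0 -10.5 0 -1;0 0 -10.5 0 -1"

```text
time_s: 51.58
position: [0.6091, -0.2967, 0.1133]
tool_rot: [[-0.914, 0.406, 0.002], [0.406, 0.914, -0.001], [-0.003, -0.001, -1.0]]
ft_force: [-0.4, 0.6, -2.8]
grip_width: 0.0536
gripper_force: 32.8
```

Run:
```python
from h import *
o=observe();print(o['position'],o['wrist_torque'],o['ft_force'],o['grip_width'])
im=snap('wrist');t=snap('top')
cv2.imwrite('pics/w7.png',np.hstack([im['pixels'][:,120:520],cv2.resize(t['pixels'][90:210,310:430],(400,400))]))
```

```text
[ 0.60905527 -0.29668298  0.11332989] [0.06483223 0.04713941 0.02881896] [-0.35882666  0.61176847 -2.75626251] 0.05358249570701402
```

View pics/w7.png

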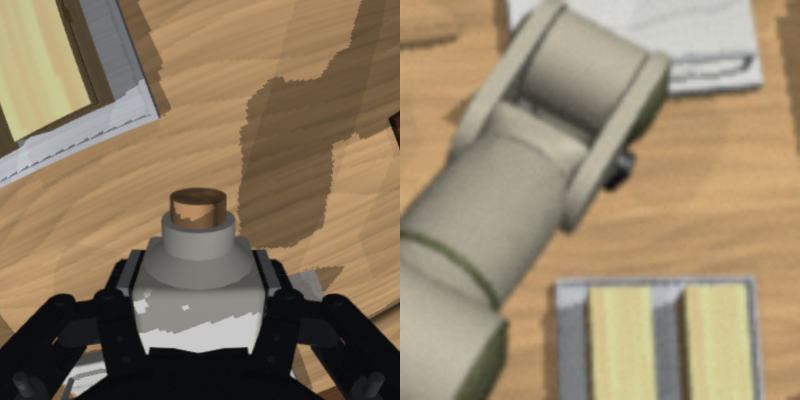

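The bottle is held near the shoulder, with the cork at wrist pixel about (318,194), partly tilted. I'll estimate the tilt.

```bash
cat >> h.py <<'E'
def wproj(im,P):
    R=np.array(im['rvec'],float).reshape(3,1);t=np.array(im['tvec'],float).reshape(3,1)
    return cv2.fisheye.projectPoints(np.array(P,float).reshape(-1,1,3),R,t,np.array(im['camera_matrix'],float),np.zeros(4))[0][:,0]
E
python3 - <<'E'
from h import *
im=optics.get_image('wrist');o=observe();R=np.array(o['tool_rot']);p=np.array(o['position'])
u=R[:,0].copy();u[2]=0
print('u',u)
piv=p+np.array([0,0,.024])
for g in (.095,):
  for th in range(0,91,15):
    a=np.cos(np.radians(th))*u+np.sin(np.radians(th))*np.array([0,0,1])
    n=-np.sin(np.radians(th))*u+np.cos(np.radians(th))*np.array([0,0,1]) # upper side normal
    print(th,wproj(im,[piv+(.14-g)*a, piv+(.118-g)*a, piv+(.11-g)*a+.027*n,piv]).round(0).tolist())
E
```

```text
u [-0.91372296  0.40633531  0.        ]
0 [[318.0, 194.0], [318.0, 243.0], [319.0, 296.0], [318.0, 288.0]]
15 [[318.0, 207.0], [318.0, 251.0], [319.0, 317.0], [318.0, 288.0]]
30 [[318.0, 231.0], [318.0, 263.0], [319.0, 334.0], [318.0, 288.0]]
45 [[319.0, 263.0], [319.0, 277.0], [319.0, 347.0], [318.0, 288.0]]
60 [[319.0, 300.0], [319.0, 293.0], [319.0, 353.0], [318.0, 288.0]]
75 [[319.0, 334.0], [319.0, 307.0], [319.0, 355.0], [318.0, 288.0]]
90 [[319.0, 361.0], [319.0, 320.0], [319.0, 352.0], [318.0, 288.0]]
```

The cork tip matches a tilt of about 0°: the pads held the bottle horizontal. I'll grip firmly, carry it to the slate, then tip it about its base edge.

Run:
```python
from h import *
plan((.609,-.297,.20,66),(.44,-.10,.20,66),(.40,.20,.20,66),(.301,.452,.15,66),(.301,.452,.03,66))
```

```text
mv -0.10 -0.05 -8.89  turn 0.0   rows~1.4
mv 23.45 11.12 0.00  turn 0.0   rows~4.2
mv 15.86 25.78 0.00  turn 0.0   rows~4.8
mv 19.29 18.99 5.00  turn 0.0   rows~4.4
mv 0.00 0.00 12.00  turn 0.0   rows~1.9
```

>>> move_arm --series "0 0 0 0 -1;0 0 -3 0 -1;0 0 -6 0 -1;0 0 -8.7 0 -1;0 0 -8.7 0 -1" --force 60

```text
time_s: 52.35
position: [0.6092, -0.2967, 0.2004]
tool_rot: [[-0.914, 0.406, 0.003], [0.406, 0.914, -0.002], [-0.004, -0.001, -1.0]]
ft_force: [-0.2, -0.0, -3.3]
grip_width: 0.0537
gripper_force: 68.1
```

>>> move_arm --series "4 2 0 0 -1;9 4.2 0 0 -1;14 6.6 0 0 -1;19 9 0 0 -1;23.4 11.1 0 0 -1;26 15.5 0 0 -1;29 20 0 0 -1;32 25 0 0 -1"

```text
time_s: 53.35
position: [0.4166, 0.0636, 0.1976]
tool_rot: [[-0.913, 0.407, -0.002], [0.407, 0.913, 0.0], [0.002, -0.0, -1.0]]
ft_force: [1.0, -0.1, -3.7]
grip_width: 0.0535
gripper_force: 68.0
```

>>> move_arm --series "3.6 6 0 0 -1;7.3 12 0 0 -1;11 16 0 0 -1;15 20 1 0 -1;19 24 2 0 -1;23 28 4 0 -1;26.5 30.9 5 0 -1;26.5 30.9 5 0 -1"

```text
time_s: 54.35
position: [0.2987, 0.4534, 0.1462]
tool_rot: [[-0.915, 0.403, -0.003], [0.403, 0.915, -0.002], [0.002, -0.004, -1.0]]
ft_force: [-0.9, -0.1, -3.2]
grip_width: 0.0532
gripper_force: 67.8
```

Run:
```python
from h import *
o=observe();print(o['position'],o['q'],o['wrist_torque'],o['ft_force'],o['grip_width'])
plan((.301,.452,.0215,66))
im=snap('side','side8');w=snap('wrist')
cv2.imwrite('pics/w8.png',np.hstack([w['pixels'][:,120:520],cv2.resize(im['pixels'][220:400,130:310],(400,400))]))
```

```text
[0.29870464 0.45344729 0.14619879] [ 4.41119637e+01  2.56286133e+01  8.31917013e+01  3.50619588e-02
  7.14110161e+01 -2.21501290e+01] [0.00435539 0.08586523 0.02654723] [-0.89807316 -0.07685565 -3.16182162] 0.05323054068033638
mv -0.27 -0.04 12.47  turn 0.3   rows~2.0
```

View pics/w8.png

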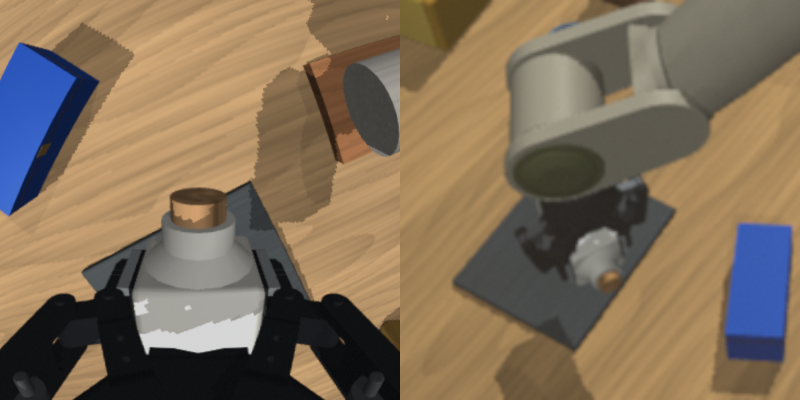

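The bottle is still horizontal, with the cork towards the robot and the slate clear. Pressing can't tip it, so I'll lower the grip to 20 N and let gravity swing the base down, with a few small upward jerks.

>>> move_arm --series "0 0 0 0 -1;0 0 0 0 -1;0 0 3 0 -1;0 0 3 0 -1;0 0 -2 0 -1;0 0 3 0 -1;0 0 -2 0 -1;0 0 -2 0 -1" --force 20

```text
time_s: 55.45
position: [0.3026, 0.4532, 0.1728]
tool_rot: [[-0.914, 0.407, 0.006], [0.407, 0.914, 0.005], [-0.003, 0.007, -1.0]]
ft_force: [0.5, 0.6, -3.2]
grip_width: 0.0533
gripper_force: 68.2
```

```bash
cat > tilt.py <<'E'
from h import *
im=snap('wrist');o=observe();R=np.array(o['tool_rot']);p=np.array(o['position'])
print(p.round(4),o['grip_width'],o['gripper_force'],o['wrist_torque'].round(3),o['ft_force'].round(1))
# cork (brown) pixels in the wrist view between the fingers
hsv=cv2.cvtColor(im['pixels'],cv2.COLOR_BGR2HSV)
b=im['pixels'].astype(int)
# red terracotta/cork mask, central columns; white body rows
sub=slice(285,352)
prof=[(r,im['pixels'][r,310:328].mean(0).astype(int).tolist()) for r in range(150,400,10)]
print(prof)
E
python3 tilt.py
```

```text
[0.302  0.4526 0.1711] 0.0529605758045338 68.23481798171997 [ 0.075  0.103 -0.042] [-0.3  0.9 -3.3]
[(150, [100, 141, 175]), (160, [102, 144, 178]), (170, [109, 152, 189]), (180, [113, 158, 195]), (190, [37, 54, 71]), (200, [36, 53, 70]), (210, [100, 143, 187]), (220, [75, 107, 141]), (230, [91, 95, 97]), (240, [154, 160, 162]), (250, [155, 161, 163]), (260, [144, 150, 151]), (270, [139, 145, 147]), (280, [140, 146, 147]), (290, [121, 126, 127]), (300, [155, 161, 163]), (310, [155, 161, 162]), (320, [154, 161, 162]), (330, [209, 210, 209]), (340, [209, 209, 209]), (350, [206, 206, 205]), (360, [17, 15, 14]), (370, [17, 15, 13]), (380, [16, 15, 13]), (390, [16, 15, 13])]
```

The grip force doesn't drop without re-opening. I'll lay the bottle on the slate and regrip it lightly at the neck, where it can hang freely.

Run:
```python
from h import *
plan((.390,.412,.14,66),(.390,.412,.0185,66))
```

```text
mv -9.69 -0.13 3.11  turn 0.0   rows~1.6
mv 0.00 0.00 12.15  turn 0.0   rows~1.9
```

>>> move_arm --series "-5 0 1.5 0 -1;-9.7 -0.1 3 0 -1;-9.7 -0.1 8 0 -1;-9.7 -0.1 12 0 -1;-9.7 -0.1 14.2 0 -1;-9.7 -0.1 14.8 0 -1;-9.7 -0.1 14.8 0 -1"

```text
time_s: 56.38
position: [0.3896, 0.4118, 0.0213]
tool_rot: [[-0.914, 0.406, 0.0], [0.406, 0.914, 0.0], [-0.0, 0.0, -1.0]]
ft_force: [0.3, 0.5, -2.6]
grip_width: 0.0535
gripper_force: 67.8
```

Run:
```python
from h import *
o=observe();print(o['ft_force'])
plan((.390,.412,.0175,66))
```

```text
[ 0.34508414  0.47864629 -2.57406343]
mv -0.03 0.03 0.38  turn 0.0   rows~0.1
```

>>> move_arm --series "0 0 0.4 0 -1;0 0 0.4 0 -1;0 0 0.4 0 1;0 0 0.4 0 1;0 0 0.4 0 1;1.5 0 0.4 0 1;3.1 0 0.4 0 1;3.1 0 0.4 0 1"

```text
time_s: 57.38
position: [0.3594, 0.425, 0.0168]
tool_rot: [[-0.915, 0.404, -0.001], [0.404, 0.915, -0.0], [0.0, -0.0, -1.0]]
ft_force: [0.8, -0.2, -0.4]
grip_width: 0.0853
gripper_force: 0.0
```

>>> move_arm --series "0 0 0 0 -1;0 0 0 0 -1;0 0 0 0 -1;0 0 0 0 -1;0 0 0 0 -1;0 0 0 0 -1" --force 25

```text
time_s: 58.12
position: [0.3613, 0.4243, 0.0169]
tool_rot: [[-0.914, 0.406, 0.0], [0.406, 0.914, 0.0], [-0.0, 0.0, -1.0]]
ft_force: [-0.0, -1.0, 2.6]
grip_width: 0.0311
gripper_force: 28.3
```

>>> move_arm --series "0 0 -1.5 0 -1;0 0 -3 0 -1;-0.5 0 -4.5 0 -1;-1 0 -6 0 -1;-2 0 -7.5 0 -1;-3 0 -9 0 -1;-4 0 -10.5 0 -1;-5 0 -11.5 0 -1"

```text
time_s: 59.12
position: [0.407, 0.404, 0.1332]
tool_rot: [[-0.914, 0.406, 0.001], [0.406, 0.914, 0.001], [-0.0, 0.001, -1.0]]
ft_force: [1.0, -0.3, -3.5]
grip_width: 0.0308
gripper_force: 26.7
```

>>> move_arm --series "0 0 -2 0 -1;0 0 -2 0 -1;0 0 -2 0 -1"

```text
time_s: 59.5
position: [0.4063, 0.4038, 0.1512]
tool_rot: [[-0.914, 0.406, -0.001], [0.406, 0.914, -0.001], [0.001, -0.001, -1.0]]
ft_force: [-0.3, 0.2, -3.5]
grip_width: 0.031
gripper_force: 26.8
```

```bash
python3 tilt.py | head -1
python3 - <<'E'
from h import *
w=snap('wrist');s=snap('side')
cv2.imwrite('pics/w9.png',np.hstack([w['pixels'][:,120:520],cv2.resize(s['pixels'][220:400,130:310],(400,400))]))
E
```

```text
[0.4062 0.4038 0.151 ] 0.030804547845985693 26.59325861663092 [ 0.103  0.158 -0.018] [ 0.5 -0.4 -3.2]
```

View pics/w9.png

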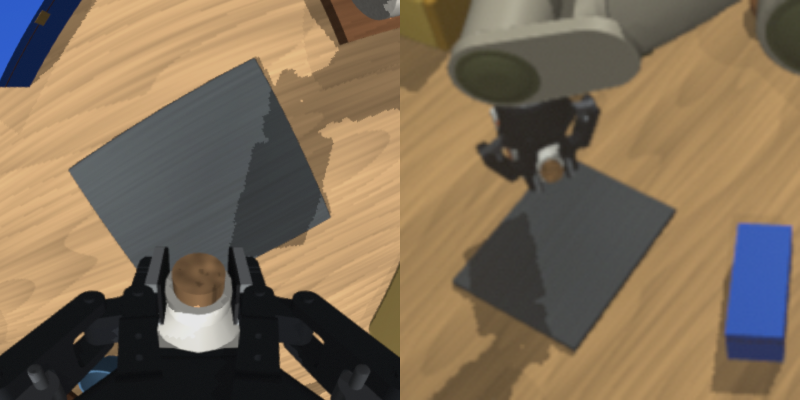

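The bottle now hangs at a partial tilt of about 30–40°, with the cork face visible at wrist pixel (318,280). Some vertical bounces should swing the base down further.

>>> move_arm --series "0 0 -6 0 -1;0 0 -9 0 -1;0 0 -3 0 -1;0 0 -9 0 -1;0 0 -3 0 -1;0 0 -9 0 -1;0 0 -3 0 -1;0 0 -9 0 -1"

```text
time_s: 60.65
position: [0.3987, 0.3987, 0.2282]
tool_rot: [[-0.913, 0.406, -0.029], [0.406, 0.913, -0.019], [0.019, -0.03, -0.999]]
ft_force: [0.7, 0.5, -0.2]
grip_width: 0.0001
gripper_force: 0.0
```

>>> move_arm --series "0 0 6 0 -1;0 0 0 0 -1;0 0 6 0 -1;0 0 0 0 -1;0 0 6 0 -1;0 0 0 0 -1;0 0 0 0 -1;0 0 0 0 -1"

```text
time_s: 61.65
position: [0.4071, 0.4043, 0.2423]
tool_rot: [[-0.914, 0.406, 0.002], [0.406, 0.914, 0.001], [-0.001, 0.002, -1.0]]
ft_force: [-0.3, -0.3, -0.2]
grip_width: -0.0001
gripper_force: 0.0
```

```bash
cat > tilt.py <<'E'
from h import *
im=snap('wrist');o=observe();R=np.array(o['tool_rot']);p=np.array(o['position'])
print(p.round(4),o['grip_width'].round(4),o['gripper_force'].round(1),o['wrist_torque'].round(3),o['ft_force'].round(1))
h=cv2.cvtColor(im['pixels'],cv2.COLOR_BGR2HSV)
m=((h[...,0]<20)&(h[...,1]>90)&(h[...,2]>40)).astype(np.uint8); m[:,:290]=0;m[:,348:]=0
n,L,S,C=cv2.connectedComponentsWithStats(m)
for i in range(1,n):
    if S[i,4]>150: print('brown',S[i].tolist(),C[i].round(0))
u=R[:,0].copy();u[2]=0;piv=p+np.array([0,0,.026])
for th in range(0,100,15):
    a=np.cos(np.radians(th))*u+np.sin(np.radians(th))*np.array([0,0,1])
    print(th,wproj(im,[piv+.013*a,piv+.003*a,piv-.017*a]).round(0).tolist())
E
python3 tilt.py
```

```text
Traceback (most recent call last):
  File "tilt.py", line 3, in <module>
    print(p.round(4),o['grip_width'].round(4),o['gripper_force'].round(1),o['wrist_torque'].round(3),o['ft_force'].round(1))
                     ^^^^^^^^^^^^^^^^^^^^^
AttributeError: 'float' object has no attribute 'round'
```

The bottle slipped out. I'll move aside and look.

```bash
sed -i "s/o\['grip_width'\].round(4),o\['gripper_force'\].round(1)/o['grip_width'],o['gripper_force']/" tilt.py
python3 - <<'E'
from h import *
plan((.42,.0,.25,66))
E
```

```text
mv -17.61 -36.40 -0.82  turn 0.0   rows~6.5
```

>>> move_arm --series "-17.6 -36.4 -0.8 0 1;-17.6 -36.4 -0.8 0 1;-17.6 -36.4 -0.8 0 1;-17.6 -36.4 -0.8 0 1;-17.6 -36.4 -0.8 0 1;-17.6 -36.4 -0.8 0 1;-17.6 -36.4 -0.8 0 1;-17.6 -36.4 -0.8 0 1"

```text
time_s: 62.7
position: [0.4199, -0.0017, 0.2495]
tool_rot: [[-0.912, 0.409, -0.0], [0.409, 0.912, -0.0], [0.0, -0.0, -1.0]]
ft_force: [-0.1, 0.8, -0.2]
grip_width: 0.0853
gripper_force: 0.0
```

```bash
python3 look.py top10 bottle slate
python3 - <<'E'
from h import *
t=cv2.imread('pics/top10.png');s=snap('side');w=snap('wrist')
for c in('top','side'): print([(np.round(d['point'],3).tolist(),round(d['score'],2)) for d in spotter.mark_of('bottle_1',c)])
cv2.imwrite('pics/v10.png',np.hstack([cv2.resize(t[160:290,120:250],(400,400),interpolation=2),cv2.resize(s['pixels'][220:400,110:290],(400,400),interpolation=2)]))
E
```

```text
bottle_1 0.97 686 (177, 225) [  0.397   0.36  168.545   0.766]
bottle_1 0.66 582 (382, 266) [ 1.88000e-01 -3.52000e-01  2.76194e+02  8.13000e-01]
bottle_1 0.61 727 (457, 197) [ 0.411 -0.644 24.041  0.87 ]
slate 0.74 2238 (163, 223) [0.414 0.404 5.588 0.723]
[([0.411, -0.642, 0.03], 0.82), ([0.406, 0.353, 0.036], 0.8), ([0.188, -0.356, 0.024], 0.75)]
[([0.407, 0.354, 0.036], 0.96), ([0.186, -0.351, 0.028], 0.65), ([0.41, -0.642, 0.028], 0.48), ([0.65, -0.012, 0.001], 0.21)]
```

View pics/v10.png

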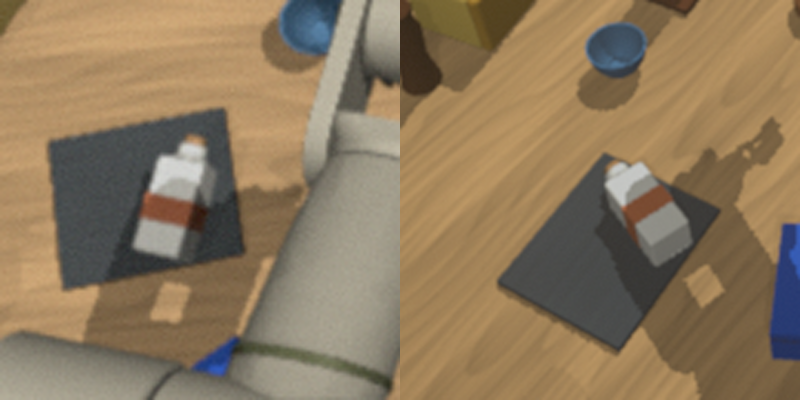

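The bottle lies flat on the slate, inside its edges, cork away from the robot (crop base (157,253), cork (195,138)). Computing its pose for a light neck grip.

Run:
```python
from h import *
I=optics.get_image('top'); c=lambda x,y,z:ray(I,120+x*.325,160+y*.325,z)[:2]
d=[d for d in spotter.cut_out('bottle_1','top')]
for e in d:
    m=e['pixels'];v,u=np.nonzero(m)
    if u.mean()<250:
        for ys in ([150,165,180],[-30,-15,0]): print('fit',np.round(fit(BOT,m,I,(.406,.354),z0=.01,yaws=ys),3))
        print('cols',u.min(),u.max(),v.min(),v.max())
B=c(157,253,.064);T=c(195,137,.037);print('base top edge',B,'cork tip',T,np.linalg.norm(T-B),np.degrees(np.arctan2(*(T-B)[::-1])))
# cork by colour (brown on slate/white)
src=I['pixels'];h=cv2.cvtColor(src,cv2.COLOR_BGR2HSV)
k=((h[...,0]<20)&(h[...,1]>90)&(h[...,2]>60));k[:,:160]=0;k[:,200:]=0;k[:200]=0;k[215:]=0
v,u=np.nonzero(k);print('cork px',len(u),u.mean(),v.mean(),ray(I,u.mean(),v.mean(),.045))
for cam in('top','side'):print([(np.round(x['point'],3).tolist()) for x in spotter.mark_of('bottle_1',cam) if x['point'][1]>0])
```

```text
fit [  0.41    0.446 359.26    0.415]
fit [ 0.4    0.445 -4.058  0.416]
cols 136 198 196 252
fit [  0.396   0.356 166.898   0.767]
fit [  0.406   0.352 -18.927   0.796]
cols 164 189 204 244
base top edge [0.33599032 0.36882238] cork tip [0.47107814 0.33269257] 0.13983591441919427 -14.973539660628573
cork px 94 194.17021276595744 206.13829787234042 [0.45952422 0.29208479 0.045     ]
[[0.406, 0.353, 0.037]]
[[0.407, 0.354, 0.036]]
```

Run:
```python
from h import *
plan((.460,.337,.16,74),(.460,.337,.0175,74))
```

```text
mv 9.97 32.42 8.98  turn -7.9   rows~5.6
mv 0.00 0.00 14.25  turn 0.0   rows~2.3
```

>>> move_arm --series "10 32.4 0 -4 1;10 32.4 0 -7.9 1;10 32.4 0 -7.9 1;10 32.4 0 -7.9 1;10 32.4 0 -7.9 1;10 32.4 4 -7.9 1;10 32.4 9 -7.9 1;10 32.4 9 -7.9 1"

```text
time_s: 64.25
position: [0.4583, 0.3363, 0.157]
tool_rot: [[-0.961, 0.276, -0.007], [0.276, 0.961, -0.003], [0.006, -0.005, -1.0]]
ft_force: [-0.2, 0.2, 0.7]
grip_width: 0.0855
gripper_force: 0.0
```

Run:
```python
from h import *
o=observe();plan((.460,.337,.0175,74))
w=optics.get_image('wrist')
for d in spotter.cut_out('bottle_1','wrist')[:2]:
    m=d['pixels'];v,u=np.nonzero(m);print(d['score'],m.sum(),u.min(),u.max(),v.min(),v.max(),cv2.minAreaRect(np.stack([u,v],1).astype(np.float32)))
u=np.array([np.cos(np.radians(-16)),np.sin(np.radians(-16)),0]);n=np.array([-u[1],u[0],0]);O=np.array([.405,.353,.037])
print('pred base/cork',wproj(w,[O-.07*u,O+.07*u,O-.07*u+.027*n,O-.07*u-.027*n]).round(0).tolist())
print([np.round(d['point'],3).tolist() for d in spotter.mark_of('bottle_1','wrist')])
```

```text
mv -0.14 0.12 13.95  turn -0.0   rows~2.2
0.63 10652 287 359 44 213 ((322.9999694824219, 128.49998474121094), (71.99998474121094, 168.99996948242188), 0.0)
pred base/cork [[320.0, 49.0], [321.0, 209.0], [353.0, 49.0], [288.0, 49.0]]
[[0.406, 0.356, 0.035]]
```

>>> move_arm --series "-0.1 0.1 6 0 1;-0.1 0.1 11 0 1;-0.1 0.1 13.5 0 1;-0.1 0.1 13.9 0 1;-0.1 0.1 13.9 0 1"

```text
time_s: 65.03
position: [0.4624, 0.3377, 0.0228]
tool_rot: [[-0.961, 0.277, 0.003], [0.277, 0.961, 0.001], [-0.003, 0.002, -1.0]]
ft_force: [0.2, -0.1, -0.3]
grip_width: 0.085
gripper_force: 0.0
```

>>> move_arm --series "0 0 0 0 -1;0 0 0 0 -1;0 0 0 0 -1;0 0 0 0 -1;0 0 0 0 -1;0 0 0 0 -1" --force 20

```text
time_s: 65.78
position: [0.4614, 0.3374, 0.0214]
tool_rot: [[-0.961, 0.277, 0.001], [0.277, 0.961, 0.0], [-0.001, 0.0, -1.0]]
ft_force: [-1.2, -1.1, 5.6]
grip_width: 0.0315
gripper_force: 21.0
```

>>> move_arm --series "0 0 -1.5 0 -1;0.3 0 -3 0 -1;0.6 0 -4.5 0 -1;1.2 0 -6 0 -1;2 0 -7.5 0 -1;3 0 -9 0 -1;4 0 -10.5 0 -1;5 0 -11.5 0 -1"

```text
time_s: 66.78
position: [0.4125, 0.3514, 0.1369]
tool_rot: [[-0.961, 0.277, 0.001], [0.277, 0.961, 0.0], [-0.001, 0.001, -1.0]]
ft_force: [0.1, 0.1, -3.4]
grip_width: 0.0308
gripper_force: 22.3
```

>>> move_arm --series "0 0 -1.5 0 -1;0 0 -1.5 0 -1;0 0 -1.5 0 -1"

```text
time_s: 67.15
position: [0.4128, 0.351, 0.1503]
tool_rot: [[-0.961, 0.277, -0.001], [0.277, 0.961, -0.0], [0.001, -0.001, -1.0]]
ft_force: [0.4, -0.1, -2.8]
grip_width: 0.0312
gripper_force: 22.1
```

```bash
sed -i "s/u=R\[:,0\].copy();u\[2\]=0/u=-R[:,0].copy();u[2]=0/; s/print(th,wproj.*/n=-np.sin(np.radians(th))*u+np.cos(np.radians(th))*np.array([0,0,1]);print(th,wproj(im,[piv+.013*a,piv+.003*a+.016*n,piv-.017*a+.027*n]).round(0).tolist())/" tilt.py; python3 tilt.py
```

```text
[0.4128 0.351  0.1501] 0.03076583144856148 22.168001551326597 [-0.086 -0.225 -0.005] [ 0.4  0.7 -4. ]
brown [290, 0, 58, 14, 774] [318.   6.]
brown [290, 65, 58, 59, 3422] [318.  94.]
brown [290, 280, 58, 74, 4019] [318. 316.]
0 [[318.0, 313.0], [318.0, 318.0], [318.0, 296.0]]
15 [[318.0, 316.0], [318.0, 311.0], [318.0, 273.0]]
30 [[318.0, 319.0], [318.0, 302.0], [318.0, 252.0]]
45 [[318.0, 319.0], [318.0, 292.0], [318.0, 236.0]]
60 [[318.0, 318.0], [318.0, 281.0], [318.0, 225.0]]
75 [[318.0, 314.0], [318.0, 272.0], [318.0, 221.0]]
90 [[318.0, 309.0], [318.0, 264.0], [318.0, 222.0]]
```

```bash
cat > tilt.py <<'E'
from h import *
import sys
im=snap('wrist');o=observe();R=np.array(o['tool_rot']);p=np.array(o['position'])
print(p.round(4),round(o['grip_width'],4),round(o['gripper_force'],1),o['wrist_torque'].round(3),o['ft_force'].round(1))
h=cv2.cvtColor(im['pixels'],cv2.COLOR_BGR2HSV)
col=im['pixels'][:,314:324].mean(1).astype(int); sat=h[:,314:324,1].mean(1)
prev=None
for r in range(0,400,6): print(r,'%d,%d,%d'%tuple(col[r]),end=' | ')
print()
g=float(sys.argv[1]) if len(sys.argv)>1 else .127
s=float(sys.argv[2]) if len(sys.argv)>2 else -1
u=s*R[:,0].copy();u[2]=0;piv=p+np.array([0,0,.024])
for th in range(0,100,10):
    t=np.radians(th);a=np.cos(t)*u+np.sin(t)*np.array([0,0,1]);n=-np.sin(t)*u+np.cos(t)*np.array([0,0,1])
    print(th,'base,band,band,shoulder,corktip rows',wproj(im,[piv+(x-g)*a+y*n for x,y in((0,.027),(.043,.027),(.065,.027),(.11,.027),(.14,0))])[:,1].round(0).tolist())
E
python3 tilt.py
```

```text
[0.4128 0.351  0.1501] 0.0309 22.0 [-0.074 -0.191 -0.057] [ 0.6  0.3 -2.3]
0 108,152,189 | 6 100,142,176 | 12 102,141,174 | 18 198,201,201 | 24 198,202,201 | 30 198,202,201 | 36 199,202,202 | 42 199,202,201 | 48 200,203,202 | 54 200,203,202 | 60 200,203,202 | 66 68,98,167 | 72 68,98,167 | 78 68,98,167 | 84 68,98,167 | 90 68,99,167 | 96 68,99,167 | 102 68,99,167 | 108 68,99,168 | 114 69,99,168 | 120 69,99,168 | 126 202,203,203 | 132 204,204,203 | 138 204,204,204 | 144 204,204,204 | 150 204,204,204 | 156 204,205,204 | 162 204,204,204 | 168 204,204,204 | 174 204,204,204 | 180 204,204,204 | 186 204,204,204 | 192 204,204,204 | 198 204,205,204 | 204 204,204,204 | 210 204,204,204 | 216 204,204,204 | 222 204,204,204 | 228 204,204,204 | 234 167,170,170 | 240 137,142,143 | 246 137,142,144 | 252 139,145,147 | 258 152,158,160 | 264 152,159,160 | 270 154,160,162 | 276 155,161,163 | 282 63,83,105 | 288 55,80,105 | 294 55,80,105 | 300 55,80,105 | 306 100,141,174 | 312 101,142,176 | 318 99,139,173 | 324 103,145,181 | 330 95,133,166 | 336 103,145,180 | 342 98,138,172 | 348 107,150,186 | 354 15,14,13 
[... 157 characters left out ...]
.0, 167.0, 293.0, 310.0]
10 base,band,band,shoulder,corktip rows [-24.0, 84.0, 149.0, 277.0, 313.0]
20 base,band,band,shoulder,corktip rows [-3.0, 84.0, 139.0, 263.0, 315.0]
30 base,band,band,shoulder,corktip rows [20.0, 90.0, 136.0, 249.0, 316.0]
40 base,band,band,shoulder,corktip rows [44.0, 100.0, 139.0, 238.0, 317.0]
50 base,band,band,shoulder,corktip rows [68.0, 114.0, 145.0, 230.0, 316.0]
60 base,band,band,shoulder,corktip rows [93.0, 129.0, 153.0, 224.0, 315.0]
70 base,band,band,shoulder,corktip rows [118.0, 146.0, 165.0, 220.0, 313.0]
80 base,band,band,shoulder,corktip rows [143.0, 163.0, 178.0, 219.0, 310.0]
90 base,band,band,shoulder,corktip rows [168.0, 182.0, 192.0, 220.0, 306.0]
```

Fit: tilt is about 33°. I'll try ratchet strokes: fast start up and away from the cork, gentle stop, slow return.

>>> move_arm --series "2.5 0 -2.5 0 -1;3.8 0 -3.8 0 -1;4.3 0 -4.3 0 -1;3 0 -3 0 -1;1.5 0 -1.5 0 -1;0.5 0 -0.5 0 -1;0 0 0 0 -1;0 0 0 0 -1"

```text
time_s: 68.25
position: [0.4134, 0.3509, 0.1503]
tool_rot: [[-0.961, 0.277, -0.001], [0.277, 0.961, -0.0], [0.001, -0.001, -1.0]]
ft_force: [-2.0, -0.1, -2.6]
grip_width: 0.0309
gripper_force: 21.3
```

```bash
cat > t2.py <<'E'
from h import *
im=snap('wrist');o=observe();R=np.array(o['tool_rot']);p=np.array(o['position'])
col=im['pixels'][:,314:324].mean(1); w=(col.min(1)>150)&(np.ptp(col,axis=1)<20)
rows=np.nonzero(w)[0]; red=np.nonzero((col[:,2]-col[:,0]>80)&(col[:,0]<75)&(np.abs(col[:,2]-168)<25))[0]
ob=np.array([rows.min()] ,float)
body=np.nonzero(col.min(1)>190)[0]
cork=np.nonzero((np.abs(col-[55,80,105]).sum(1)<40))[0]
print(p.round(4),round(o['grip_width'],4),round(o['gripper_force'],1),o['wrist_torque'].round(3),o['ft_force'].round(1))
print('body rows',body.min(),body.max(),'red',(red.min(),red.max()) if len(red) else None,'cork',(cork.min(),cork.max()) if len(cork) else None)
u=-R[:,0].copy();u[2]=0;piv=p+np.array([0,0,.024])
best=min(((sum((wproj(im,[piv+(x-g)*(np.cos(t)*u+np.sin(t)*np.array([0,0,1]))+.027*(-np.sin(t)*u+np.cos(t)*np.array([0,0,1])) for x in(0,.11)])[:,1]-[body.min(),body.max()])**2),th,g) for th in range(0,96,3) for t in[np.radians(th)] for g in np.arange(.11,.142,.002)))
print('tilt,g',best)
E
python3 t2.py
```

```text
[0.4132 0.3511 0.1508] 0.0309 22.0 [ 0.013 -0.261 -0.017] [ 0.1 -0.4 -2.7]
body rows 203 227 red (np.int64(78), np.int64(120)) cork (np.int64(268), np.int64(352))
tilt,g (np.float64(585.2492376439089), 93, np.float64(0.11))
```

```bash
sed -i "s/^for r in range.*/for r in range(0,400,5):\n  c=col[r]; print(r,'%d,%d,%d'%tuple(c),end=' | ') if r==0 or abs(c-col[r-5]).sum()>40 else None/" tilt.py; python3 tilt.py .13
```

```text
[0.4131 0.3513 0.1511] 0.0304 21.9 [-0.082 -0.145  0.019] [ 0.5  0.2 -3.7]
0 111,156,193 | 30 107,150,187 | 45 179,186,188 | 80 61,88,149 | 125 182,189,191 | 205 207,209,209 | 230 152,158,160 | 265 126,131,132 | 270 53,77,101 | 295 79,114,147 | 300 108,152,189 | 345 114,160,198 | 355 16,14,13 | 
0 base,band,band,shoulder,corktip rows [-52.0, 82.0, 157.0, 286.0, 306.0]
10 base,band,band,shoulder,corktip rows [-31.0, 75.0, 140.0, 270.0, 308.0]
20 base,band,band,shoulder,corktip rows [-8.0, 77.0, 131.0, 255.0, 309.0]
30 base,band,band,shoulder,corktip rows [15.0, 84.0, 129.0, 241.0, 310.0]
40 base,band,band,shoulder,corktip rows [40.0, 95.0, 133.0, 231.0, 310.0]
50 base,band,band,shoulder,corktip rows [65.0, 109.0, 140.0, 223.0, 310.0]
60 base,band,band,shoulder,corktip rows [90.0, 125.0, 150.0, 218.0, 309.0]
70 base,band,band,shoulder,corktip rows [116.0, 143.0, 162.0, 215.0, 307.0]
80 base,band,band,shoulder,corktip rows [141.0, 161.0, 175.0, 215.0, 305.0]
90 base,band,band,shoulder,corktip rows [167.0, 181.0, 190.0, 217.0, 302.0]
```

The stroke worked: tilt is now about 42°. Purely horizontal strokes should turn it with less slip along the neck.

>>> move_arm --series "4 0 0 0 -1;7 0 0 0 -1;9 0 0 0 -1;10 0 0 0 -1;10 0 0 0 -1"

```text
time_s: 68.97
position: [0.317, 0.379, 0.151]
tool_rot: [[-0.961, 0.276, 0.001], [0.276, 0.961, 0.0], [-0.0, 0.0, -1.0]]
ft_force: [1.0, -0.3, -3.3]
grip_width: 0.0309
gripper_force: 22.1
```

```bash
python3 tilt.py .133 | head -2
```

```text
[0.3176 0.3789 0.151 ] 0.0308 21.5 [-0.034 -0.17  -0.006] [ 0.7 -0.4 -3. ]
0 76,107,133 | 30 92,129,160 | 35 104,147,182 | 50 174,182,186 | 85 61,87,148 | 125 180,187,188 | 200 201,210,210 | 225 170,175,176 | 235 146,152,153 | 265 56,79,102 | 295 84,119,155 | 300 76,74,71 | 345 101,142,175 | 355 17,15,14 |
```

>>> move_arm --series "-1.5 0 0 0 -1;-4.5 0 0 0 -1;-9 0 0 0 -1;-13.5 0 0 0 -1;-8.5 0 0 0 -1;-4.5 0 0 0 -1;-2 0 0 0 -1;-1 0 0 0 -1"

```text
time_s: 70.03
position: [0.327, 0.376, 0.1508]
tool_rot: [[-0.961, 0.277, 0.0], [0.277, 0.961, -0.0], [-0.0, 0.0, -1.0]]
ft_force: [-0.4, -0.0, -3.3]
grip_width: 0.0283
gripper_force: 20.3
```

```bash
python3 tilt.py .133 | head -2
```

```text
[0.3264 0.3761 0.1509] 0.0282 19.8 [ 0.032  0.014 -0.004] [-0.7  0.5 -3. ]
0 79,112,138 | 20 91,128,159 | 25 110,155,193 | 95 121,139,153 | 115 42,62,105 | 135 126,131,135 | 180 176,182,184 | 185 220,220,220 | 195 203,206,206 | 205 173,179,181 | 215 121,126,127 | 235 147,155,156 | 240 69,85,101 | 245 45,65,86 | 260 57,82,107 | 270 69,99,130 | 290 79,82,84 | 340 105,146,182 | 355 17,15,15 |
```

The wrist torque is near zero, so the bottle hangs nearly upright, but the grip is close to the cork. I'll move it gently over the slate and lower it.

>>> move_arm --series "-0.6 0.4 0 0 -1;-1.6 1 0 0 -1;-2.7 1.7 0 0 -1;-3.8 2.5 0 0 -1;-5 3.3 0.3 0 -1;-6.1 4 0.8 0 -1;-7.1 4.6 1.2 0 -1;-7.6 4.9 1.6 0 -1"

```text
time_s: 71.08
position: [0.4139, 0.4022, 0.1343]
tool_rot: [[-0.961, 0.277, -0.0], [0.277, 0.961, -0.0], [0.0, -0.0, -1.0]]
ft_force: [-0.5, 1.0, -3.1]
grip_width: 0.0287
gripper_force: 20.1
```

>>> move_arm --series "0 0 0.3 0 -1;0 0 0.5 0 -1;0 0 0.7 0 -1"

```text
time_s: 71.45
position: [0.4129, 0.4021, 0.1279]
tool_rot: [[-0.961, 0.277, 0.0], [0.277, 0.961, 0.0], [-0.0, 0.0, -1.0]]
ft_force: [-0.2, -0.3, -2.8]
grip_width: 0.0281
gripper_force: 20.1
```

```bash
python3 tilt.py .137
python3 - <<'E'
from h import *
s=snap('side','side12')
for d in spotter.cut_out('bottle_1','side'):
    m=d['pixels'];v,u=np.nonzero(m)
    if v.mean()>220: print('side mask',u.min(),u.max(),v.min(),v.max(),cv2.minAreaRect(np.stack([u,v],1).astype(np.float32)))
print([np.round(d['point'],3).tolist() for d in spotter.mark_of('bottle_1','side')])
def pr(P): return cv2.projectPoints(np.array(P,float),np.array(s['rvec'],float),np.array(s['tvec'],float),np.array(s['camera_matrix'],float),None)[0][:,0].round(0).tolist()
p=np.array(observe()['position'])+[0,0,.022]; u=np.array([.961,-.277,0])
for th in(50,60,70,80,90):
    t=np.radians(th);a=np.cos(t)*u+np.sin(t)*np.array([0,0,1]);print(th,'base centre, neck',pr([p-.137*a,p-.02*a]))
E
```

```text
[0.4129 0.4021 0.1276] 0.0285 20.2 [-0.042 -0.095 -0.006] [ 0.9 -0.3 -3.4]
0 110,155,191 | 50 115,161,200 | 85 57,66,72 | 95 122,126,128 | 115 43,63,106 | 135 127,133,135 | 180 177,183,185 | 185 221,221,221 | 195 198,202,202 | 215 123,128,129 | 235 148,155,156 | 240 77,92,106 | 245 45,66,86 | 260 57,82,107 | 270 69,100,130 | 290 105,148,185 | 355 17,15,15 | 
0 base,band,band,shoulder,corktip rows [-69.0, 59.0, 134.0, 269.0, 293.0]
10 base,band,band,shoulder,corktip rows [-44.0, 56.0, 119.0, 251.0, 294.0]
20 base,band,band,shoulder,corktip rows [-19.0, 61.0, 113.0, 235.0, 294.0]
30 base,band,band,shoulder,corktip rows [7.0, 71.0, 114.0, 223.0, 294.0]
40 base,band,band,shoulder,corktip rows [33.0, 85.0, 120.0, 213.0, 295.0]
50 base,band,band,shoulder,corktip rows [59.0, 101.0, 129.0, 208.0, 294.0]
60 base,band,band,shoulder,corktip rows [86.0, 119.0, 141.0, 205.0, 294.0]
70 base,band,band,shoulder,corktip rows [112.0, 138.0, 155.0, 205.0, 293.0]
80 base,band,band,shoulder,corktip rows [139.0, 158.0, 171.0, 208.0, 293.0]
90 base,band,band,shoulder,corktip rows [165.0, 178.0, 187.0, 212.0, 292.0]
side mask 191 229 297 350 ((208.5767059326172, 322.5110778808594), (54.30061340332031, 25.967987060546875), 64.53665161132812)
[[0.185, -0.352, 0.03], [0.413, -0.641, 0.029]]
50 base centre, neck [[222.0, 344.0], [201.0, 306.0]]
60 base centre, neck [[218.0, 342.0], [201.0, 305.0]]
70 base centre, neck [[214.0, 338.0], [200.0, 305.0]]
80 base centre, neck [[210.0, 333.0], [199.0, 304.0]]
90 base centre, neck [[205.0, 328.0], [199.0, 303.0]]
```

Tilt is about 63°. I'll shift 6.5 cm towards the cork side, touch down, then drag back along the arc so the base edge grips the slate and the bottle comes upright near the centre.

>>> move_arm --series "-0.6 0 -0.3 0 -1;-1.5 0 -0.3 0 -1;-2.5 0 -0.3 0 -1;-3.5 0 -0.3 0 -1;-4.5 0 -0.3 0 -1;-5.5 0 -0.3 0 -1;-6.2 0 -0.2 0 -1;-6.5 0 0 0 -1"

```text
time_s: 72.65
position: [0.4761, 0.384, 0.1277]
tool_rot: [[-0.961, 0.277, 0.0], [0.277, 0.961, 0.0], [-0.0, 0.0, -1.0]]
ft_force: [0.4, 0.3, -2.7]
grip_width: 0.028
gripper_force: 20.2
```

>>> move_arm --series "0 0 0.2 0 -1;0 0 0.4 0 -1;0 0 0.5 0 -1"

```text
time_s: 73.03
position: [0.4754, 0.3842, 0.1227]
tool_rot: [[-0.961, 0.277, -0.0], [0.277, 0.961, -0.0], [0.0, -0.0, -1.0]]
ft_force: [-0.2, -0.8, -3.0]
grip_width: 0.0285
gripper_force: 20.2
```

>>> move_arm --series "0 0 0.1 0 -1;0 0 0.1 0 -1"

```text
time_s: 73.28
position: [0.4756, 0.3841, 0.1218]
tool_rot: [[-0.961, 0.277, -0.0], [0.277, 0.961, -0.0], [0.0, -0.0, -1.0]]
ft_force: [-0.5, 0.3, -4.2]
grip_width: 0.0286
gripper_force: 20.2
```

>>> move_arm --series "0 0 0.2 0 -1;0 0 0.2 0 -1"

```text
time_s: 73.53
position: [0.4766, 0.3843, 0.121]
tool_rot: [[-0.961, 0.277, 0.003], [0.277, 0.961, 0.001], [-0.003, 0.002, -1.0]]
ft_force: [1.1, -0.5, 4.9]
grip_width: 0.0287
gripper_force: 21.5
```

>>> move_arm --series "0 0 0.2 0 -1;0 0 0.2 0 -1"

```text
time_s: 73.78
position: [0.4778, 0.3844, 0.1206]
tool_rot: [[-0.961, 0.277, 0.007], [0.277, 0.961, 0.002], [-0.006, 0.004, -1.0]]
ft_force: [3.3, -3.2, 12.5]
grip_width: 0.0285
gripper_force: 23.0
```

>>> move_arm --series "0 0 0.2 0 -1;0 0 0.2 0 -1"

```text
time_s: 74.03
position: [0.4789, 0.3845, 0.12]
tool_rot: [[-0.961, 0.277, 0.01], [0.277, 0.961, 0.003], [-0.009, 0.006, -1.0]]
ft_force: [4.9, -4.2, 19.8]
grip_width: 0.0286
gripper_force: 24.0
```

>>> move_arm --series "0.4 0 -0.25 0 -1;0.9 0 -0.4 0 -1;1.7 0 -0.55 0 -1;2.6 0 -0.65 0 -1;3.6 0 -0.75 0 -1;4.4 0 -0.7 0 -1;5.1 0 -0.65 0 -1;5.8 0 -0.6 0 -1"

```text
time_s: 75.03
position: [0.4236, 0.4011, 0.1265]
tool_rot: [[-0.961, 0.277, 0.012], [0.277, 0.961, 0.004], [-0.011, 0.008, -1.0]]
ft_force: [7.0, -6.0, 35.2]
grip_width: 0.0001
gripper_force: 15.3
```

```bash
python3 tilt.py .137
```

```text
[0.4229 0.4014 0.1268] -0.0001 12.4 [-0.776 -0.636 -0.007] [ 4.4 -5.  29.6]
0 114,160,199 | 5 103,144,178 | 20 104,146,181 | 70 83,91,94 | 145 178,186,187 | 150 160,167,168 | 165 194,198,199 | 175 92,131,171 | 195 115,164,215 | 215 97,138,180 | 225 112,160,209 | 235 159,165,167 | 240 140,146,147 | 250 37,36,35 | 285 58,57,55 | 295 28,26,26 | 325 84,115,142 | 330 102,143,177 | 340 122,171,209 | 355 18,16,15 | 
0 base,band,band,shoulder,corktip rows [-73.0, 58.0, 134.0, 270.0, 293.0]
10 base,band,band,shoulder,corktip rows [-47.0, 55.0, 118.0, 251.0, 294.0]
20 base,band,band,shoulder,corktip rows [-22.0, 59.0, 112.0, 235.0, 294.0]
30 base,band,band,shoulder,corktip rows [4.0, 70.0, 113.0, 223.0, 294.0]
40 base,band,band,shoulder,corktip rows [31.0, 83.0, 119.0, 213.0, 294.0]
50 base,band,band,shoulder,corktip rows [57.0, 99.0, 128.0, 207.0, 294.0]
60 base,band,band,shoulder,corktip rows [83.0, 117.0, 140.0, 204.0, 294.0]
70 base,band,band,shoulder,corktip rows [110.0, 136.0, 154.0, 204.0, 293.0]
80 base,band,band,shoulder,corktip rows [137.0, 156.0, 169.0, 207.0, 293.0]
90 base,band,band,shoulder,corktip rows [163.0, 177.0, 185.0, 211.0, 292.0]
```

The fingers slipped off the cork, but they now press on the shoulder of what looks like an upright bottle (fingertips at z 0.127, shoulder of a standing bottle at 0.128). I'll lift straight up and check.

>>> move_arm --series "0 0 -0.5 0 -1;0 0 -1 0 -1;0 0 -2 0 -1;0 0 -4 0 -1;0 0 -7 0 -1;0 0 -9 0 -1;0 0 -9 0 -1"

```text
time_s: 75.95
position: [0.4202, 0.4005, 0.213]
tool_rot: [[-0.961, 0.277, 0.002], [0.277, 0.961, 0.001], [-0.001, 0.002, -1.0]]
ft_force: [0.6, 0.6, -0.0]
grip_width: 0.0002
gripper_force: 0.0
```

Run:
```python
from h import *
for c in('wrist','side','top'):
    im=optics.get_image(c)
    print(c,[(np.round(d['point'],3).tolist(),round(d['score'],2)) for d in spotter.mark_of('bottle_1',c) if d['point'][1]>.1])
    for d in spotter.cut_out('bottle_1',c)[:4]:
        m=d['pixels'];v,u=np.nonzero(m)
        print(round(d['score'],2),m.sum(),u.min(),u.max(),v.min(),v.max())
    if c=='side':
        STD=np.array([[x,y,z] for x in(-.027,.027) for y in(-.027,.027) for z in(0,.11)]+[[r*np.cos(t),r*np.sin(t),z] for r,z in((.016,.118),(.016,.13),(.012,.14)) for t in a])
        for d in spotter.cut_out('bottle_1',c):
            m=d['pixels'];v,u=np.nonzero(m)
            if v.mean()>230 and u.mean()<300: print('standing fit',np.round(fit(STD,m,im,(.40,.41),z0=.01,yaws=range(0,90,15)),3))
```

```text
wrist [([0.414, 0.406, 0.08], 0.62)]
0.64 5089 284 352 143 224
side [([0.416, 0.397, 0.077], 0.7)]
0.87 671 372 410 118 139
0.74 690 392 420 181 215
0.59 989 186 217 295 338
standing fit [ 0.416  0.402 69.664  0.899]
top [([0.418, 0.4, 0.079], 0.66)]
0.73 680 443 474 179 216
0.66 530 365 404 260 275
0.65 411 147 174 211 230
0.6 974 254 296 127 157
```

The bottle stands upright at the centre of the slate: origin height 0.08 = 10 mm slate + 70 mm, agreed by three cameras. I'll retreat and make a final check.

>>> move_arm --series "0 0 -6 0 1;0 0 -8 0 1;-5 -8 -8 0 1;-10 -16 -8 0 1;-12 -24 -8 0 1;-14 -32 -8 0 1;-14 -34 -8 0 1;-14 -34 -8 0 1"

```text
time_s: 77.45
position: [0.46, 0.0327, 0.2919]
tool_rot: [[-0.961, 0.277, 0.0], [0.277, 0.961, -0.0], [-0.0, 0.0, -1.0]]
ft_force: [0.7, 0.8, 0.3]
grip_width: 0.0852
gripper_force: 0.0
```

>>> move_arm --series "4 -6 0 0 1;8 -12 0 0 1;10 -18 0 0 1;10 -24 0 0 1;10 -24 0 0 1"

```text
time_s: 78.08
position: [0.2964, -0.1709, 0.292]
tool_rot: [[-0.959, 0.282, 0.0], [0.282, 0.959, -0.001], [-0.0, -0.001, -1.0]]
ft_force: [-0.3, -0.0, -0.4]
grip_width: 0.0851
gripper_force: 0.0
```

```bash
python3 - <<'E'
from h import *
t=snap('top','top14');s=snap('side');print(observe()['position'],observe()['time_s'])
cv2.imwrite('pics/v14.png',np.vstack([cv2.resize(t['pixels'][110:240,120:420],(800,347)),cv2.resize(s['pixels'][110:390,140:560],(378,252)).repeat(1,0) if 0 else cv2.copyMakeBorder(cv2.resize(s['pixels'][110:360,140:540],(400,250)),0,0,200,200,0)]))
print([(np.round(d['point'],3).tolist(),round(d['score'],2)) for d in spotter.mark_of('bottle_1','top')],[(np.round(d['point'],3).tolist()) for d in spotter.mark_of('small_wheel','top')],[(np.round(d['point'],3).tolist()) for d in spotter.mark_of('pot','top')])
E
python3 faces.py top15 276,135,.132 377,199,.066 403,197,.066
```

```text
[ 0.29724235 -0.16954894  0.29182106] 78.175
[([0.409, -0.642, 0.03], 0.96), ([0.416, 0.402, 0.079], 0.86), ([0.189, -0.353, 0.025], 0.59)] [[0.425, -0.066, 0.002]] [[0.598, 0.19, -0.002]]
(276, 135) 706 [651.1 -16.7] [ 65.  140.6] 8.0
(377, 199) 682 [ 433.6 -352.5] [ 62.7 137. ] 84.5
(403, 197) 681 [ 427.1 -453.4] [ 62.1 137.3] 85.2
```

View pics/v14.png

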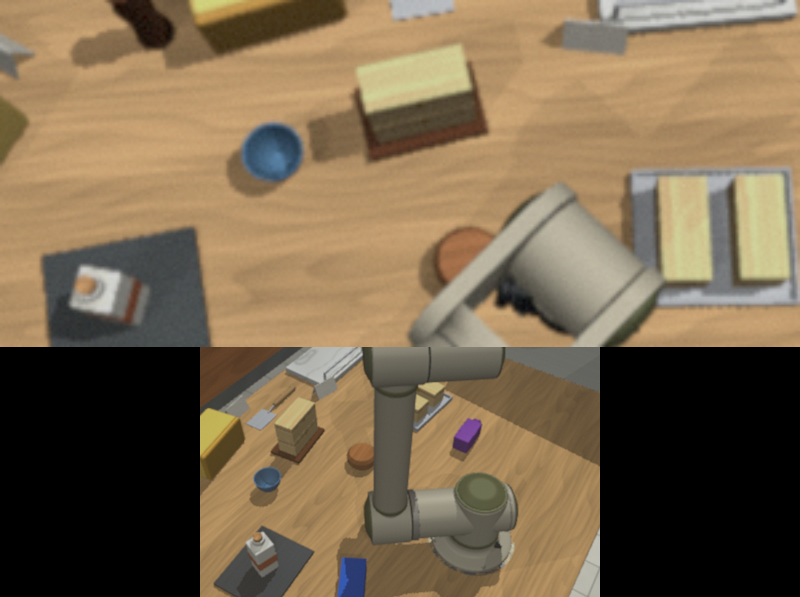

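Everything is in place: two full cases squarely stacked on the board, two empties flat in the tray, the bottle standing mid-slate, and the wheel, bowl and look-alikes undisturbed. There is no second white bottle.

```bash
python3 -c "
from rig import order
print(order.close_job())"
```

```text
the job is handed in; nothing more can be done
None
```

The job is handed in, with no score returned: both full cases are stacked on the board, both empties lie flat in the tray, and the only fallen bottle, which slipped from the grip twice on the way, stands upright in the middle of the slate.

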